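# Load a casing frame onto the curing rail and lock the row

## Task

Take the yellow frame from the slotted stand, hang it over the free end of the curing rail outside the two frames already hanging there, and let go of it. Then push the new frame along the bar so that the whole row closes up snugly against the blue stop plate, without lifting the other two off the bar, and last press the red-headed retaining pin from its grey block fully home in the green socket at the rail's free end. Do not disturb the tin or the two loose casings.

Things in the scene. Friction and masses are not known exactly. Their poses are not given: they have to be found in the camera images.
- rail: Fixed curing rail, y along the bar. Origin: centre of the underside of its dark base plate (90 x 300 x 12 mm). Flat steel bar 16 wide (x), 10 thick, top at z = 170, from the blue stop plate (70 wide, z 100 to 190) at y = +98 to y = -120. The free end carries a green socket block 24 x 24, y -120 to -144, z 125 to 170, flush with the bar's top. Yaw within 0.35.
- rail_socket (a point): Centre of the mouth of the pin hole in the green socket block, level with the bar's top (170 mm above the table). Round vertical hole 12 mm across, 40 mm deep, open upward only.
- rail_stop (a point): Point on the stop plate's face at the bar's top centre line; a closed row of three frames has its frames' crowns 7, 21 and 35 mm from here along the bar.
- new_frame: Yellow frame to hang, upright in the stand: loop 86 wide (x), 90 high (z), 14 thick (y), members 10 mm, window 66 x 70 (z 10 to 80); on top a darker lug 34 wide, 10 thick, z 90 to 114. Origin: centre of its underside; y normal to the loop. Hung on the bar, its origin is 90 mm above the table. 140 g. The same either way round.
- new_frame_crown (a point): On new_frame: centre of the underside of its top member (top of the window, 80 mm above its origin); this rests on the bar when hung.
- frame_a: Identical to new_frame. Starts already hanging on the rail, bar through its window, somewhere between the stop plate and the middle of the bar, slightly turned. Same origin and axes as new_frame. The one nearest the stop plate.
- frame_a_crown (a point): On frame_a, as new_frame_crown.
- frame_b: Identical to new_frame. Starts already hanging on the rail, bar through its window, somewhere between the stop plate and the middle of the bar, slightly turned. Same origin and axes as new_frame. The outer one of the two.
- frame_b_crown (a point): On frame_b, as new_frame_crown.
- stand: Fixed aluminium stand 110 (x) x 60 (y) mm; floor 8 mm above the table, two walls 6 mm thick up to z = 32 form a slot 18 mm wide along x in which new_frame stands, parallel to the slot. Origin: centre of its underside.
- pin: Retaining pin, 40 g, standing upright in the grey block: steel shaft 8 mm diameter, 36 mm long, below a red cylindrical head 18 mm diameter, 26 mm tall. Origin: centre of the foot of the shaft; z up the pin (head z = 36 to 62). Fully home, the underside of the head lies on the mouth of the hole.
- pin_block: Fixed grey block 50 x 50 x 45 mm with a 12 mm hole, holding the pin. Origin: centre of its underside.
- tin: Loose blue and white can, 66 mm diameter, 130 mm tall, a bystander. Origin: centre of its underside. Stand, block and tin change places.
- casing_0: Loose small open yellow square casing, 50 x 50 x 40 mm, beside the rail on the robot's side; a bystander. Origin: centre of its underside.
- casing_1: The same, beside the rail on its far side; a bystander.
Mind the look-alikes: they are no part of the job. What is shaped like the new_frame but white is not meant.

How it is judged:
On the way, in this order (a step that is already met when the one before it is completed fails the run):
1. the new frame hangs on the bar, outside the other two, and has been let go (x of new_frame_crown in the frame of rail between -0.022 and 0.022 m and z of new_frame_crown in the frame of rail between 0.163 and 0.178 m and y of new_frame_crown in the frame of rail between -0.13 and 0.098 m and angle between new_frame's own z axis and vertical below 0.25 rad and angle between the y axis of new_frame and the y axis of rail, either way round below 0.3 rad and contact force between the fingers and new_frame below 0.05 N), for 0.2 s.
2. the row of three is closed up against the stop plate (x of new_frame_crown in the frame of rail between -0.022 and 0.022 m and z of new_frame_crown in the frame of rail between 0.163 and 0.178 m and y of new_frame_crown in the frame of rail between -0.13 and 0.098 m and angle between new_frame's own z axis and vertical below 0.25 rad and angle between the y axis of new_frame and the y axis of rail, either way round below 0.3 rad and y of new_frame_crown in the frame of rail above 0.053 m), for 0.2 s.
3. the pin is fully home in the socket (z of pin in the frame of rail below 0.138 m and horizontal distance between pin and rail_socket below 0.006 m and angle between pin's own z axis and vertical below 0.12 rad), for 0.2 s.
At the end, for the whole second after the job is handed in: All three frames hang upright and at rest, bar through window, within 22 mm of centred and 0.3 rad of square; row closed: the new, outermost frame's crown within 45 mm of the stop face (35 is tight), the others within 36 mm; pin upright in the socket, head within 4 mm of seated (all of step 2 and all of step 3 and x of frame_a_crown in the frame of rail between -0.022 and 0.022 m and z of frame_a_crown in the frame of rail between 0.163 and 0.178 m and y of frame_a_crown in the frame of rail between -0.13 and 0.098 m and angle between each of frame_a, frame_b's own z axis and vertical below 0.25 rad and angle between the y axis of each of frame_a, frame_b and the y axis of rail, either way round below 0.3 rad and x of frame_b_crown in the frame of rail between -0.022 and 0.022 m and z of frame_b_crown in the frame of rail between 0.163 and 0.178 m and y of frame_b_crown in the frame of rail between -0.13 and 0.098 m and y of each of frame_a_crown, frame_b_crown in the frame of rail above 0.062 m and linear speed of each of new_frame, frame_a, frame_b, pin below 0.02 m/s); the robot touches nothing.
It fails at once if a frame that was already hanging is lifted off the bar or falls (z of any of frame_a_crown, frame_b_crown in the frame of rail above 0.195 m or z of any of frame_a_crown, frame_b_crown in the frame of rail below 0.14 m).
It fails at once if the tin or a loose casing is moved more than 30 mm or tipped (distance of any of tin, casing_0, casing_1 from where it was at the start of the episode above 0.03 m or angle between tin's own z axis and vertical above 0.4 rad).
It also fails if it takes over 72 s, if anything falls off the work surface, if the arm or the gripper's body presses on something with over 40 N, if the wrist force passes 120 N, or if a joint passes its speed limit or range.

## Robot

A 6-joint arm with a two-finger parallel gripper is mounted at the origin on the work surface. World frame = base frame: x ahead of the robot, y to its left, z up, the work surface at z = 0. Lengths are in m, angles in rad, forces in N, time in s.
With the tool pointing down it reaches from about 0.25 to 0.725 m from the base axis. Payload 4 kg.
Tool frame: the origin (TCP) lies at the very end of the fingers, on their centre line; the grasp point (between the pads) lies 19 mm behind it; z points along the fingers, y is the line along which they close (so a half turn about z gives the same grasp; the last joint's range is limited). The gripper opens to 85 mm and grips with 20 to 120 N. Pads are 22 mm wide; open, the fingers measure 114 mm over their backs; the gripper's body (76 mm by 85 mm) begins 54 mm behind the grasp point. The pads swing forward as they close: fully open they stand 13 mm farther back than shut.
Start: joints at [-1.32, 0.241, 0.005, 1.335, 0, 1.571], TCP at [0.124, -0.484, 0.196] pointing down, gripper open.
Joint ranges: [-2.72, 2.72], [-1.05, 1.87], [-1.09, 1.28], [-1.99, 2.15], [-1.42, 1.44], [-3.14, 3.14]. Speed limits (rad/s): [2.79, 2.79, 3.14, 3.14, 3.14, 3.14].

## Interface

Orientations are given as a unit quaternion [x, y, z, w].
In Python, from workcell import * gives the robot as it stands. The module is installed in compiled form; this text tells all that it offers.
- The arm moves only by the tool send_rows, never from a script. Its argument "steps" is text: rows parted by semicolons, each of 7 numbers parted by spaces: the opening, from -1 (shut) to 1 (fully open), then the shift along the world's x, y, z in m, then the turn, a rotation vector about the world's x, y, z in rad. A call has exactly 5 rows; each row shifts and turns the commanded pose from where the row before left it; what a row does not reach is not made up. A row lasts 1/12 s, in which the tool goes at most 41.7 mm and 7.16 degrees, less where a joint would pass 70% of its speed; a pose out of reach is approached as far as the arm can. A call is refused whole if a number of a shift passes 0.0417 or a number of a turn 0.125, either way. A call with a gripper value outside its range is refused whole. The fingers move at their own pace and stop on an object; the grip force is fixed at half the most. Time passes only in rows, so rows that do not move let the fingers close, or fill a call up. It gives the time, the measured TCP pose, the force, the opening and the grip force at its end, in the units of the state.
- get_obs(): the state, without advancing time (a new reading comes with each control period).
- camera(name): name is "side" or "top"; returns a dict with "frame" (480x640x3 uint8, red, green, blue), "range_z" (480x640 float32, m along the optical axis (not along the pixel's ray), 0 where there is no reading), "camera_matrix" (3x3 intrinsics, pixels), "k1" (the pictures are not rectified: a ray, as slopes to the right and down, at radius r is drawn at 1 + k1 r^2 times it, then the intrinsics apply), "extrinsics" (4x4, takes a point from world to camera coordinates). Camera axes: x right, y down, z forward; pixel columns grow to the right and rows downward; lengths in m; the calibration is good to about 2 mm. A picture is of the moment at which its call begins.
- job_done(): hands the job in; it is judged then, once.
The state is a dict: "clock": time; "joint_pos": joint angles; "joint_vel": joint speeds; "tau": joint torques, N m; "eef_pos": TCP position; "tool_rot": TCP orientation; "ft_force": force on the tool from outside, world axes, zero at the start; "ft_torque": the same for the moment, N m; "grip_width": finger opening in m; "grasp_force": force on a finger pad.
Only numpy, scipy, OpenCV 4.12 (cv2) and the standard library are available. Lean on these libraries where they do the work, as an engineer would, in place of code of your own. Each camera call takes 0.05 s, during which the arm holds its last target. There are 200 camera calls.

## Working session

There is one attempt and no reset: what is moved stays moved. The work goes in short steps, Python scripts to look and compute and a tool call to move; the robot and the scene stay as the last step left them, time stands still between calls to the robot, and variables do not carry over. Pictures are saved under pics/ and viewed, at most 11 in all, crops included, and the job is handed in when it is done.

Besides the shell and the picture viewer there is one more tool, called after "Request:" as name(argument=value, ...), one argument or row to a line, values as JSON. send_rows: Moves the arm, as the interface text tells. Its arguments: {"type":"object","properties":{"steps":{"type":"string"}},"required":["steps"]}

```bash
mkdir -p pics; cat > h.py <<'E'
from workcell import *
import numpy as np, cv2
def pts(c):
    K=np.array(c["camera_matrix"]);E=np.array(c["extrinsics"]);k=c["k1"]
    v,u=np.mgrid[0:480,0:640]
    xd=(u-K[0,2])/K[0,0];yd=(v-K[1,2])/K[1,1]
    x,y=xd.copy(),yd.copy()
    for _ in range(8):
        s=1+k*(x*x+y*y);x=xd/s;y=yd/s
    return x,y,E
def world(c):
    x,y,E=pts(c);z=c["range_z"];P=np.stack([x*z,y*z,z],-1)
    W=(P-E[:3,3])@E[:3,:3];W[z<=0]=np.nan
    return W
def ray(c,u,v,h):
    x,y,E=pts(c);d=np.array([x[int(round(v)),int(round(u))],y[int(round(v)),int(round(u))],1])@E[:3,:3]
    o=-E[:3,3]@E[:3,:3];return o+d*(h-o[2])/d[2]
def save(n,im):
    cv2.imwrite("pics/"+n+".png",cv2.cvtColor(np.ascontiguousarray(im),cv2.COLOR_RGB2BGR))
E
python3 - <<'E'
from h import *
for n in("top","side"):
    c=camera(n);save(n,c["frame"]);np.savez(n+"0.npz",**c)
    E=np.array(c["extrinsics"]);print(n,np.round(-E[:3,3]@E[:3,:3],3),np.round(E[2,:3],2),c["k1"],np.mean(c["range_z"]>0))
print(get_obs())
E
```

```text
top [ 0.4   -0.059  0.974] [ 0.13  0.02 -0.99] -0.01000423379926825 0.995986328125
side [ 0.403 -0.789  0.851] [ 0.14  0.71 -0.69] -0.018327673620706968 0.9961165364583333
{'clock': 0.1, 'joint_pos': array([-1.31999098e+00,  2.41393264e-01,  3.84440679e-03,  1.33522060e+00,
        3.40006254e-05,  1.57082301e+00]), 'joint_vel': array([ 0.00100533, -0.00299416,  0.00298938, -0.00071378,  0.00126206,
        0.00086751]), 'tau': array([ 1.13834069e-04, -3.73139977e+01,  2.53008717e+01,  1.08594785e-02,
        1.00689890e-04, -1.53435042e-05]), 'eef_pos': array([ 0.12394167, -0.48372291,  0.19536873]), 'tool_rot': array([ 9.92148572e-01,  1.25060937e-01, -1.06540067e-04, -9.80941999e-04]), 'ft_force': array([0.13865191, 0.51389625, 1.40723738]), 'ft_torque': array([-0.00583409,  0.01005993, -0.08006952]), 'grasp_force': 0.0, 'grip_width': 0.08549671005869124}
```

View pics/top.png

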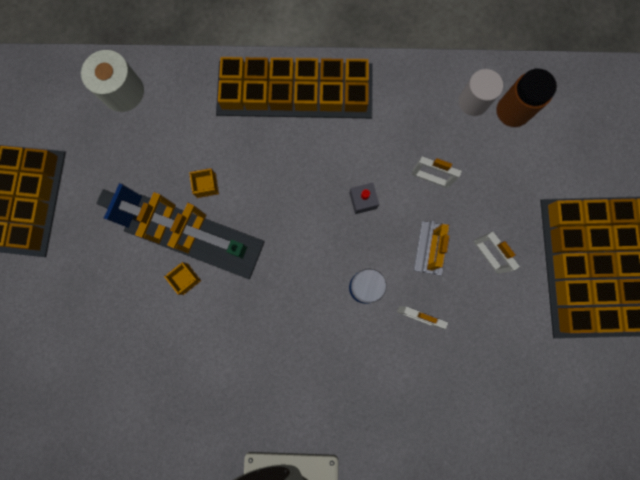

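View pics/side.png

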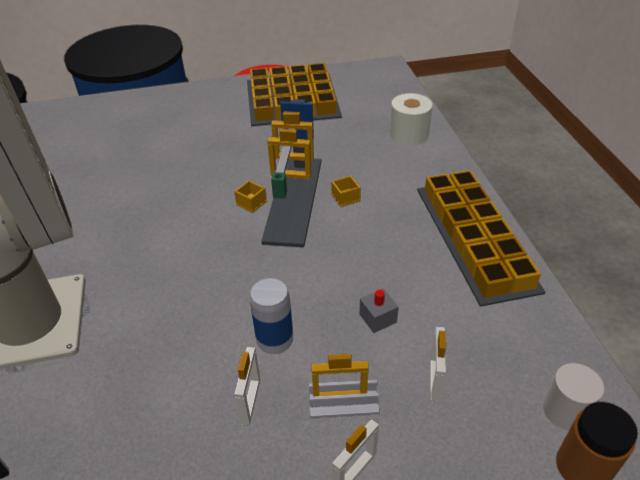

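```bash
python3 - <<'E'
from h import *
T=dict(np.load("top0.npz"));S=dict(np.load("side0.npz"))
def comp(name,c,m,zlo,zhi,amin=15):
    W=world(c);z=W[...,2];mm=(m&(z>zlo)&(z<zhi)).astype(np.uint8)
    n,l,s,ce=cv2.connectedComponentsWithStats(mm)
    for i in range(1,n):
        if s[i,4]<amin: continue
        P=W[l==i];r=cv2.minAreaRect((P[:,:2]*1000).astype(np.float32))
        print(name,"px",ce[i].round(),"n",s[i,4],"med",np.nanmedian(P,0).round(4),"rect",np.round(r[0],1),np.round(r[1],1),round(r[2],1))
for n,c in(("top",T),("side",S)):
    hsv=cv2.cvtColor(c["frame"],cv2.COLOR_RGB2HSV);H,Sa,V=[hsv[...,i] for i in range(3)]
    Y=(H>10)&(H<32)&(Sa>120)
    comp(n+" lug204",c,Y,.190,.215); comp(n+" lug122",c,Y,.108,.13)
    comp(n+" top member180",c,Y,.172,.188)
    comp(n+" red",c,((H<6)|(H>174))&(Sa>150)&(V>60),.05,.09,8)
    comp(n+" green",c,(H>55)&(H<95)&(Sa>80),.160,.18,10)
    comp(n+" bluestop",c,(H>100)&(H<125)&(Sa>100),.175,.2,10)
    comp(n+" bar",c,(Sa<60)&(V>70),.162,.178,20)
    comp(n+" standwalls",c,(Sa<60)&(V>60),.027,.036,30)
    comp(n+" white",c,(Sa<60)&(V>70),.075,.15,30)
a=T["frame"][130:350,330:560];b=S["frame"][260:480,220:450]
save("crop",np.hstack([cv2.resize(a,(400,383)),cv2.resize(b,(400,383))]))
E
```

```text
top lug204 px [144. 212.] n 168 med [0.5541 0.262  0.2033] rect [554.9 263.4] [11.5 33.6] 71.7
top lug204 px [177. 223.] n 160 med [0.537  0.2004 0.2042] rect [536.9 201.9] [11.2 33.5] 69.0
top lug122 px [443. 163.] n 93 med [ 0.6845 -0.2901  0.1149] rect [ 685.1 -290.2] [33.1 10.3] 71.1
top lug122 px [169. 204.] n 23 med [0.5877 0.2456 0.1174] rect [586.6 249.6] [ 7.5 14.8] 16.0
top lug122 px [201. 214.] n 21 med [0.5682 0.1819 0.1195] rect [568.1 183.1] [ 5.3 10.3] 32.5
top lug122 px [444. 244.] n 115 med [ 0.5224 -0.289   0.1226] rect [ 523.2 -290.4] [ 9.6 33.9] 80.6
top lug122 px [155. 239.] n 23 med [0.517  0.2694 0.1199] rect [517.3 269.3] [2.5 9. ] 68.4
top lug122 px [507. 249.] n 113 med [ 0.5156 -0.4108  0.1149] rect [ 516.4 -411.8] [33.9 11.2] 38.1
top lug122 px [185. 249.] n 19 med [0.4996 0.2093 0.1192] rect [499.3 209.8] [1.3 9.7] 65.0
top lug122 px [428. 317.] n 90 med [ 0.3817 -0.2583  0.1153] rect [ 381.8 -258.3] [31.6  9.1] 70.4
top top member180 px [148. 215.] n 341 med [0.5504 0.2603 0.1804] rect [554.6 263.4] [15.2 84.9] 70.7
top top member180 px [181. 226.] n 318
[... 4121 characters left out ...]
0.6
side white px [412. 107.] n 777 med [0.8742 0.4015 0.0897] rect [879.5 415.2] [106.2  99.2] 67.7
side white px [ 16. 304.] n 1123 med [ 0.026  -0.0551  0.1089] rect [ 20.3 -54.3] [65.9 16.1] 21.1
side white px [270. 300.] n 1473 med [ 0.4393 -0.1595  0.1296] rect [ 440.2 -146.6] [64.6 63.7] 31.5
side white px [440. 357.] n 298 med [ 0.6774 -0.3128  0.0905] rect [ 685.9 -289.8] [87.8 14.2] 70.2
side white px [245. 377.] n 372 med [ 0.3773 -0.2789  0.0901] rect [ 382.2 -258.4] [88.8 15.6] 70.8
side white px [579. 384.] n 1557 med [ 0.868  -0.3919  0.08  ] rect [ 869.9 -401.2] [71.8 92.2] 0.7
side white px [354. 448.] n 544 med [ 0.5053 -0.4226  0.0897] rect [ 516.7 -412.3] [87.1 15.3] 35.8
```

View pics/crop.png

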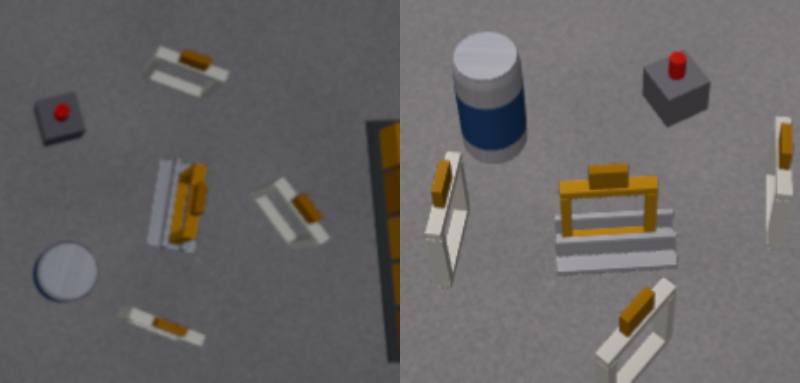

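Candidates in the top view: yellow frame in stand (444,244); white look-alikes (443,163), (507,249) and (428,317). The yellow one in the stand is the target, and the crop confirms it. The pin is at (365,194), the tin at (368,286) and the socket at (235,248).

Request:
send_rows(
  steps="1 0.0266 0.0129 0 0 0 -0.028;1 0.0266 0.0129 0 0 0 -0.028;1 0.0266 0.0129 0 0 0 -0.028;1 0.0266 0.0129 0 0 0 -0.028;1 0.0266 0.0129 0 0 0 -0.028",
)

```text
clock: 0.52
eef_pos: [0.2579, -0.4189, 0.1958]
tool_rot: [0.999, 0.054, -0.0, -0.0]
ft_force: [-0.5, -0.4, 0.5]
grip_width: 0.0854
grasp_force: 0.0
```

Request:
send_rows(
  steps="1 0.0266 0.0129 0 0 0 -0.028;1 0.0266 0.0129 0 0 0 -0.028;1 0.0266 0.0129 0 0 0 -0.028;1 0.0266 0.0129 0 0 0 -0.028;1 0.0266 0.0129 0 0 0 -0.028",
)

```text
clock: 0.93
eef_pos: [0.391, -0.3543, 0.1957]
tool_rot: [1.0, -0.015, -0.0, -0.0]
ft_force: [-0.7, -0.4, -0.1]
grip_width: 0.0854
grasp_force: 0.0
```

Request:
send_rows(
  steps="1 0.0266 0.0129 0 0 0 -0.028;1 0.0266 0.0129 0 0 0 -0.028;1 0.0266 0.0129 0 0 0 -0.028;1 0.0266 0.0129 0 0 0 -0.028;1 0.0266 0.0129 0 0 0 -0.028",
)

```text
clock: 1.35
eef_pos: [0.524, -0.2898, 0.1955]
tool_rot: [0.996, -0.085, -0.001, -0.0]
ft_force: [0.4, -1.1, 0.5]
grip_width: 0.0855
grasp_force: 0.0
```

Request:
send_rows(
  steps="0.2 0 0 0 0 0 0;0.2 0 0 0 0 0 0;0.2 0 0 0 0 0 0;0.2 0 0 0 0 0 0;0.2 0 0 0 0 0 0",
)

```text
clock: 1.77
eef_pos: [0.522, -0.2915, 0.1963]
tool_rot: [0.996, -0.085, -0.0, 0.0]
ft_force: [-0.2, 0.0, 0.2]
grip_width: 0.0514
grasp_force: 0.0
```

Request:
send_rows(
  steps="0.2 0.0013 0.0015 -0.025 0 0 0;0.2 0 0 -0.025 0 0 0;0.2 0 0 -0.02 0 0 0;0.2 0 0 -0.015 0 0 0;0.2 0 0 -0.009 0 0 0",
)

```text
clock: 2.18
eef_pos: [0.5224, -0.2895, 0.1003]
tool_rot: [0.996, -0.085, -0.001, -0.001]
ft_force: [-0.1, 0.6, -0.2]
grip_width: 0.0512
grasp_force: 0.0
```

Request:
send_rows(
  steps="-1 0 0 0 0 0 0;-1 0 0 0 0 0 0;-1 0 0 0 0 0 0;-1 0 0 0 0 0 0;-1 0 0 0 0 0 0",
)

```text
clock: 2.6
eef_pos: [0.5252, -0.2898, 0.1036]
tool_rot: [0.996, -0.085, 0.001, 0.0]
ft_force: [-0.5, 0.4, 0.3]
grip_width: 0.0001
grasp_force: 0.0
```

Request:
send_rows(
  steps="-1 0 0 0 0 0 0;-1 0 0 0.005 0 0 0;-1 0 0 0.01 0 0 0;-1 0 0 0.01 0 0 0;-1 0 0 0 0 0 0",
)

```text
clock: 3.02
eef_pos: [0.5262, -0.2903, 0.1306]
tool_rot: [0.996, -0.084, 0.002, 0.001]
ft_force: [0.8, 0.3, 0.6]
grip_width: -0.0002
grasp_force: 0.0
```

```bash
python3 - <<'E'
from h import *
c=camera("side");save("grasp",cv2.resize(c["frame"][200:480,200:520],(640,560)))
E
```

```text
(no output)
```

View pics/grasp.png

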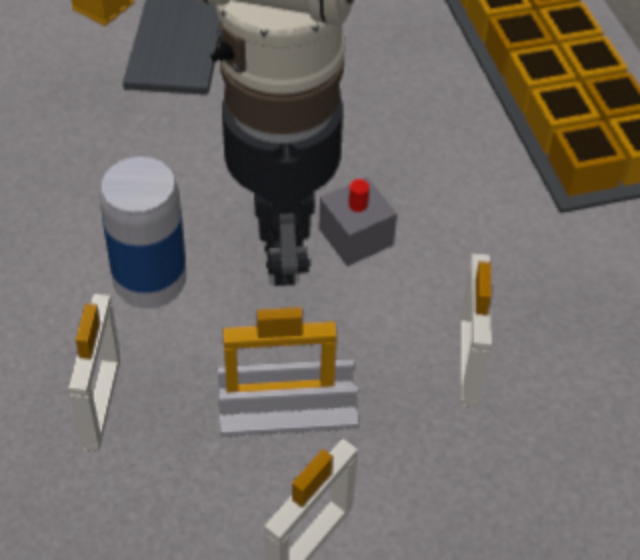

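The fingers closed on nothing. The frame still stands in its slot (crop 280,350), and the fingertip (288,275) appears above or beyond the lug. I'll measure where the fingertip really is.

```bash
python3 - <<'E'
from h import *
o=get_obs();print(o["eef_pos"],o["joint_pos"].round(3),o["tool_rot"].round(4))
for n in("side","top"):
    c=camera(n);W=world(c);z=W[...,2]
    m=(abs(W[...,0]-.52)<.12)&(abs(W[...,1]+.25)<.16)&(c["frame"].max(-1)<90)&(z>.11)&(z<.28)&(W[...,1]>-.30)
    P=W[m]
    for lo in np.arange(.11,.28,.015):
        Q=P[(P[:,2]>lo)&(P[:,2]<=lo+.015)]
        if len(Q)>4: print(n,round(lo,3),len(Q),Q.min(0).round(3),Q.max(0).round(3))
    d=np.load(n+"0.npz");print(np.abs(d["extrinsics"]-c["extrinsics"]).max())
E
```

```text
[ 0.52581863 -0.29010614  0.12959018] [-0.504  0.47   0.162  1.258  0.     2.807] [ 9.964e-01 -8.450e-02  2.000e-03  9.000e-04]
side 0.11 42 [ 0.456 -0.173  0.111] [ 0.472 -0.151  0.123]
side 0.17 13 [ 0.515 -0.3    0.171] [ 0.534 -0.294  0.179]
side 0.2 5 [ 0.511 -0.299  0.207] [ 0.522 -0.294  0.214]
side 0.215 7 [ 0.516 -0.3    0.217] [ 0.521 -0.283  0.23 ]
side 0.23 6 [ 0.507 -0.3    0.234] [ 0.516 -0.285  0.239]
0.0
top 0.11 46 [ 0.408 -0.296  0.111] [ 0.529 -0.116  0.124]
top 0.17 21 [ 0.513 -0.296  0.171] [ 0.521 -0.278  0.184]
top 0.185 14 [ 0.513 -0.295  0.186] [ 0.522 -0.277  0.195]
top 0.2 15 [ 0.512 -0.283  0.204] [ 0.521 -0.258  0.215]
top 0.215 56 [ 0.515 -0.276  0.215] [ 0.53  -0.249  0.229]
top 0.23 49 [ 0.51  -0.281  0.23 ] [ 0.527 -0.241  0.244]
top 0.245 160 [ 0.511 -0.273  0.246] [ 0.546 -0.229  0.26 ]
top 0.26 105 [ 0.509 -0.27   0.26 ] [ 0.545 -0.232  0.275]
top 0.275 28 [ 0.52  -0.256  0.275] [ 0.541 -0.249  0.28 ]
0.0
```

```bash
python3 - <<'E'
from h import *
c=camera("side");W=world(c)
d=np.load("side0.npz");dif=np.abs(c["range_z"]-d["range_z"])>.01
for v in range(318,352,2):
    u=np.where(dif[v,325:365])[0]+325
    if len(u): print(v,u.min(),u.max(),W[v,u].min(0).round(3),W[v,u].max(0).round(3))
K=c["camera_matrix"];E=c["extrinsics"]
for p in([.526,-.29,.13],[.526,-.29,.17]):
    q=E[:3,:3]@p+E[:3,3];print(p,K[0,0]*q[0]/q[2]+K[0,2],K[1,1]*q[1]/q[2]+K[1,2])
E
```

```text
318 329 353 [ 0.506 -0.333  0.23 ] [ 0.538 -0.303  0.268]
320 327 352 [nan nan nan] [nan nan nan]
322 332 350 [nan nan nan] [nan nan nan]
324 331 351 [ 0.51  -0.339  0.211] [ 0.532 -0.296  0.263]
326 331 352 [ 0.507 -0.341  0.208] [ 0.529 -0.297  0.261]
328 333 352 [ 0.506 -0.344  0.209] [ 0.527 -0.301  0.26 ]
330 333 352 [ 0.504 -0.346  0.23 ] [ 0.526 -0.32   0.26 ]
332 332 354 [ 0.502 -0.349  0.216] [ 0.528 -0.312  0.26 ]
334 332 354 [ 0.502 -0.352  0.217] [ 0.528 -0.317  0.257]
336 333 353 [ 0.504 -0.351  0.215] [ 0.526 -0.319  0.255]
338 333 348 [ 0.513 -0.305  0.174] [ 0.534 -0.293  0.187]
340 333 348 [ 0.513 -0.304  0.168] [ 0.534 -0.293  0.182]
342 334 347 [ 0.515 -0.304  0.165] [ 0.533 -0.293  0.177]
348 350 360 [nan nan nan] [nan nan nan]
350 353 353 [nan nan nan] [nan nan nan]
[0.526, -0.29, 0.13] 341.13317556289854 353.6685601770823
[0.526, -0.29, 0.17] 341.1419661359945 337.13067508608117
```

The camera puts the real fingertip about 33 mm above the reported TCP, while its xy agrees. I'll open, go lower and check again.

Request:
send_rows(
  steps="0.2 0 0 0 0 0 0;0.2 0 0 0 0 0 0;0.2 0 0 0 0 0 0;0.2 0 0 -0.015 0 0 0;0.2 0 0 -0.015 0 0 0",
)

```text
clock: 3.63
eef_pos: [0.5253, -0.2899, 0.0978]
tool_rot: [0.996, -0.085, 0.001, 0.001]
ft_force: [0.2, -0.2, -0.6]
grip_width: 0.051
grasp_force: 0.0
```

Request:
send_rows(
  steps="0.2 0 0 -0.01 0 0 0;0.2 0 0 -0.005 0 0 0;0.2 -0.002 0 0 0 0 0;0.2 0 0 0 0 0 0;0.2 0 0 0 0 0 0",
)

```text
clock: 4.05
eef_pos: [0.5228, -0.2897, 0.083]
tool_rot: [0.996, -0.085, 0.001, 0.0]
ft_force: [-0.4, -0.1, 0.1]
grip_width: 0.0513
grasp_force: 0.0
```

```bash
cat >> h.py <<'E'
def dif(n="side",box=(300,400,320,370)):
    c=camera(n);W=world(c);d=np.load(n+"0.npz");D=np.abs(c["range_z"]-d["range_z"])>.006
    v0,v1,u0,u1=box
    for v in range(v0,v1,2):
        u=np.where(D[v,u0:u1])[0]+u0
        if len(u): print(v,u.min(),u.max(),np.nanmin(W[v,u],0).round(3),np.nanmax(W[v,u],0).round(3))
    return c
E
python3 - <<'E'
from h import *
c=dif(box=(330,380,315,370));save("g2",cv2.resize(c["frame"][290:410,270:410],(700,600)))
E
```

```text
330 326 353 [ 0.501 -0.33   0.211] [ 0.537 -0.307  0.237]
332 327 359 [ 0.502 -0.331  0.003] [ 0.59  -0.164  0.235]
334 328 352 [ 0.503 -0.331  0.206] [ 0.535 -0.308  0.233]
336 320 364 [ 0.503 -0.333  0.006] [ 0.534 -0.159  0.23 ]
338 326 352 [ 0.502 -0.335  0.003] [ 0.534 -0.164  0.229]
340 328 352 [ 0.502 -0.337  0.128] [ 0.534 -0.263  0.228]
342 316 352 [ 0.502 -0.34   0.005] [ 0.534 -0.169  0.227]
344 328 354 [ 0.501 -0.344  0.003] [ 0.575 -0.188  0.228]
346 329 352 [ 0.502 -0.346  0.188] [ 0.533 -0.317  0.226]
348 315 351 [ 0.502 -0.351  0.003] [ 0.524 -0.18   0.227]
350 330 366 [ 0.501 -0.353  0.004] [ 0.591 -0.206  0.228]
352 317 362 [ 0.499 -0.357  0.001] [ 0.584 -0.188  0.226]
354 332 351 [ 0.499 -0.358  0.22 ] [ 0.523 -0.35   0.224]
356 326 353 [ 0.501 -0.358  0.001] [ 0.567 -0.201  0.222]
358 331 366 [ 0.501 -0.357  0.168] [ 0.523 -0.32   0.215]
360 333 351 [ 0.501 -0.355  0.199] [ 0.523 -0.345  0.209]
362 333 351 [ 0.501 -0.354  0.195] [ 0.524 -0.346  0.203]
364 333 351 [ 0.502 -0.352  0.186] [ 0.524 -0.343  0.195]
366 332 351 [ 0.501 -0.351  0.176] [ 0.525 -0.338  0.189]
368 332 350 [ 0.501 -0.349  0.173] [ 0.524 -0.34   0.183]
370 333 350 [ 0.502 -0.347  0.169] [ 0.525 -0.341  0.176]
372 333 350 [ 0.507 -0.329 -0.003] [ 0.554 -0.238  0.142]
374 330 366 [ 0.51  -0.331  0.004] [ 0.562 -0.239  0.138]
376 352 352 [nan nan nan] [nan nan nan]h.py:25: RuntimeWarning: All-NaN slice encountered
  if len(u): print(v,u.min(),u.max(),np.nanmin(W[v,u],0).round(3),np.nanmax(W[v,u],0).round(3))
```

View pics/g2.png

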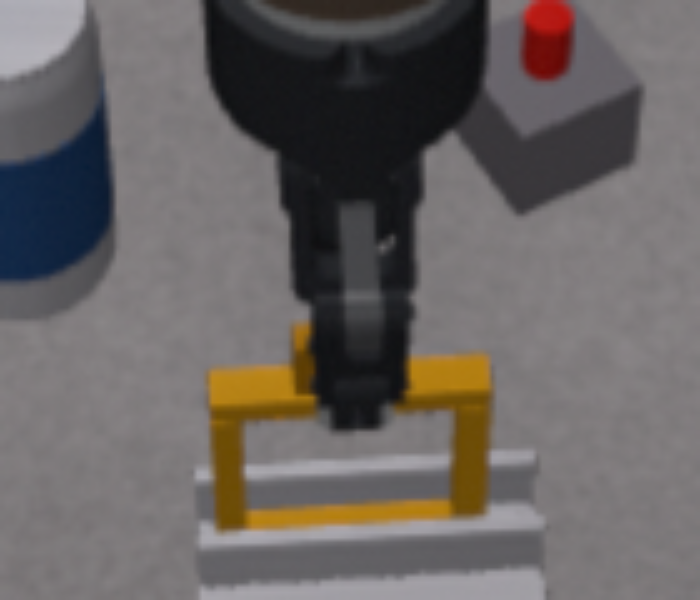

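Request:
send_rows(
  steps="0.2 0.001 0 -0.007 0 0 0;0.2 0 0 -0.007 0 0 0;0.2 0 0 0 0 0 0;-1 0 0 0 0 0 0;-1 0 0 0 0 0 0",
)

```text
clock: 4.52
eef_pos: [0.5232, -0.2892, 0.068]
tool_rot: [0.996, -0.084, -0.0, -0.0]
ft_force: [0.4, -0.4, -0.2]
grip_width: 0.028
grasp_force: 0.0
```

Request:
send_rows(
  steps="-1 0 0 0 0 0 0;-1 0 0 0 0 0 0;-1 0 0 0 0 0 0;-1 0 0 0 0 0 0;-1 0 0 0 0 0 0",
)

```text
clock: 4.93
eef_pos: [0.5237, -0.2895, 0.0686]
tool_rot: [0.996, -0.085, 0.0, 0.0]
ft_force: [0.5, 0.4, 1.1]
grip_width: 0.0085
grasp_force: 60.5
```

Request:
send_rows(
  steps="-1 0 0 0.004 0 0 0;-1 0 0 0.012 0 0 0;-1 0 0 0.02 0 0 0;-1 0 0 0.025 0 0 0;-1 0 0 0.025 0 0 0",
)

```text
clock: 5.35
eef_pos: [0.5224, -0.2889, 0.1543]
tool_rot: [0.996, -0.085, -0.001, -0.001]
ft_force: [0.2, -0.0, -0.4]
grip_width: 0.0085
grasp_force: 60.2
```

Request:
send_rows(
  steps="-1 0 0 0.025 0 0 0;-1 0 0 0.025 0 0 0;-1 0 0 0.016 0 0 0;-1 0 0 0 0 0 0;-1 0 0 0 0 0 0",
)

```text
clock: 5.77
eef_pos: [0.5238, -0.2896, 0.2207]
tool_rot: [0.996, -0.085, 0.001, 0.0]
ft_force: [-0.1, 0.2, -1.4]
grip_width: 0.0088
grasp_force: 60.2
```

Request:
send_rows(
  steps="-1 -0.0022 0.0169 0 0 0 -0.0081;-1 -0.0022 0.0169 0 0 0 -0.0081;-1 -0.0022 0.0169 0 0 0 -0.0081;-1 -0.0022 0.0169 0 0 0 -0.0081;-1 -0.0022 0.0169 0 0 0 -0.0081",
)

```text
clock: 6.18
eef_pos: [0.5108, -0.2036, 0.2175]
tool_rot: [0.994, -0.105, -0.002, -0.001]
ft_force: [-0.2, 0.2, -0.5]
grip_width: 0.0085
grasp_force: 60.2
```

Request:
send_rows(
  steps="-1 -0.0022 0.0169 0 0 0 -0.0081;-1 -0.0022 0.0169 0 0 0 -0.0081;-1 -0.0022 0.0169 0 0 0 -0.0081;-1 -0.0022 0.0169 0 0 0 -0.0081;-1 -0.0022 0.0169 0 0 0 -0.0081",
)

```text
clock: 6.6
eef_pos: [0.4989, -0.1225, 0.2178]
tool_rot: [0.993, -0.121, -0.002, -0.002]
ft_force: [-0.1, 0.5, -1.5]
grip_width: 0.0084
grasp_force: 60.2
```

Request:
send_rows(
  steps="-1 -0.0022 0.0169 0 0 0 -0.0081;-1 -0.0022 0.0169 0 0 0 -0.0081;-1 -0.0022 0.0169 0 0 0 -0.0081;-1 -0.0022 0.0169 0 0 0 -0.0081;-1 -0.0022 0.0169 0 0 0 -0.0081",
)

```text
clock: 7.02
eef_pos: [0.4776, -0.0882, 0.2202]
tool_rot: [0.994, -0.106, 0.002, -0.022]
ft_force: [0.1, -0.6, -1.2]
grip_width: 0.0084
grasp_force: 60.1
```

Request:
send_rows(
  steps="-1 -0.0022 0.0169 0 0 0 -0.0081;-1 -0.0022 0.0169 0 0 0 -0.0081;-1 -0.0022 0.0169 0 0 0 -0.0081;-1 -0.0022 0.0169 0 0 0 -0.0081;-1 -0.0022 0.0169 0 0 0 -0.0081",
)

```text
clock: 7.43
eef_pos: [0.4564, -0.0541, 0.2205]
tool_rot: [0.995, -0.091, 0.004, -0.044]
ft_force: [-0.5, 0.4, -0.8]
grip_width: 0.0084
grasp_force: 60.2
```

Request:
send_rows(
  steps="-1 0 0 -0.015 0 0 0;-1 0 0 -0.02 0 0 0;-1 0 0 -0.02 0 0 0;-1 0 0 -0.009 0 0 0;-1 0 0 0 0 0 0",
)

```text
clock: 7.85
eef_pos: [0.4548, -0.0542, 0.1543]
tool_rot: [0.995, -0.091, 0.001, -0.044]
ft_force: [-0.3, 0.2, -1.2]
grip_width: 0.0085
grasp_force: 60.1
```

```bash
cat >> h.py <<'E'
def frames(n,zlo=.172,zhi=.196):
    c=camera(n);W=world(c);hsv=cv2.cvtColor(c["frame"],cv2.COLOR_RGB2HSV)
    Y=(hsv[...,0]>10)&(hsv[...,0]<32)&(hsv[...,1]>120)&(W[...,2]>zlo)&(W[...,2]<zhi)
    k,l,s,ce=cv2.connectedComponentsWithStats(Y.astype(np.uint8))
    for i in range(1,k):
        if s[i,4]<12: continue
        P=W[l==i];r=cv2.minAreaRect((P[:,:2]*1000).astype(np.float32));d=np.array(r[0])/1000-[.5422,.2275]
        print(n,ce[i].round(),s[i,4],"railx %.4f raily %.4f"%(d@[.9455,-.3256],d@[.3256,.9455]),np.round(r[1],0),round(r[2],1),"z",np.percentile(P[:,2],[5,50,95]).round(4))
    return c
E
python3 - <<'E'
from h import *
print(get_obs()["eef_pos"])
c=frames("side",.165,.21);frames("top",.165,.21);save("held",cv2.resize(c["frame"][60:300,160:420],(650,600)))
E
```

```text
[ 0.45479512 -0.05416198  0.15431809]
side [294. 130.] 801 railx 0.0118 raily 0.0046 [87. 68.] 74.3 z [0.1713 0.1838 0.2058]
side [267. 232.] 501 railx 0.0100 raily -0.2985 [17. 86.] 80.2 z [0.1701 0.1834 0.2019]
top [147. 214.] 543 railx 0.0000 raily 0.0380 [16. 85.] 70.8 z [0.1732 0.1816 0.2055]
top [180. 225.] 502 railx 0.0031 raily -0.0261 [15. 85.] 67.4 z [0.1739 0.1817 0.2058]
```

View pics/held.png

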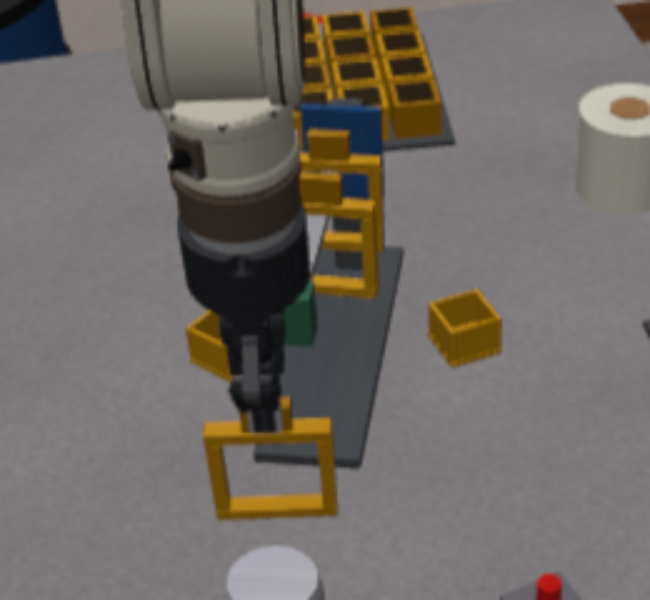

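The last joint hit its range limit; the picture shows the frame held properly at (267,232) in the full image. I'll use the half-turn grasp: raise, remove the small tilt and turn the tool by about +π.

```bash
python3 - <<'E'
from h import *
from scipy.spatial.transform import Rotation as R
o=get_obs();q=R.from_quat(o["tool_rot"]);M=q.as_matrix();print(M.round(3),o["joint_pos"].round(3))
a=np.arctan2(M[1,0],M[0,0]);d=R.from_euler('z',a)*R.from_matrix(np.diag([1,-1,-1.]))
print("untilt",(d*q.inv()).as_rotvec().round(4),"yaw",a)
print("need rz",np.pi-.333-a)
E
```

```text
[[ 0.983 -0.181  0.015]
 [-0.181 -0.98   0.086]
 [-0.    -0.087 -0.996]] [-0.183  0.184 -0.175  1.212  0.088  3.141]
untilt [-0.0862  0.0154  0.    ] yaw -0.18230260564800993
need rz 2.990895259237803
```

Request:
send_rows(
  steps="-1 0 0 0.012 0 0 0.05;-1 0 0 0.012 -0.0215 0.0035 0;-1 0 0 0.012 -0.0215 0.0035 0;-1 0 0 0.012 -0.0215 0.0035 0;-1 0 0 0.012 -0.0215 0.0035 0",
)

```text
clock: 8.37
eef_pos: [0.4574, -0.0579, 0.2187]
tool_rot: [0.998, -0.064, 0.0, -0.001]
ft_force: [0.9, 0.4, -1.4]
grip_width: 0.0087
grasp_force: 60.2
```

Request:
send_rows(
  steps="-1 0 0 0 0 0 0.1;-1 0 0 0 0 0 0.1;-1 0 0 0 0 0 0.1;-1 0 0 0 0 0 0.1;-1 0 0 0 0 0 0.1",
)

```text
clock: 8.78
eef_pos: [0.4574, -0.0581, 0.2182]
tool_rot: [0.982, 0.187, -0.0, -0.001]
ft_force: [0.0, 0.2, -0.6]
grip_width: 0.0087
grasp_force: 60.2
```

Request:
send_rows(
  steps="-1 0 0 0 0 0 0.1;-1 0 0 0 0 0 0.1;-1 0 0 0 0 0 0.1;-1 0 0 0 0 0 0.1;-1 0 0 0 0 0 0.1",
)

```text
clock: 9.2
eef_pos: [0.4574, -0.0582, 0.2182]
tool_rot: [0.905, 0.425, -0.001, -0.0]
ft_force: [-1.0, 0.0, -0.9]
grip_width: 0.0086
grasp_force: 60.2
```

Request:
send_rows(
  steps="-1 0 0 0 0 0 0.1;-1 0 0 0 0 0 0.1;-1 0 0 0 0 0 0.1;-1 0 0 0 0 0 0.1;-1 0 0 0 0 0 0.1",
)

```text
clock: 9.62
eef_pos: [0.4574, -0.0582, 0.2182]
tool_rot: [0.772, 0.635, -0.001, 0.001]
ft_force: [0.1, -0.6, -1.3]
grip_width: 0.0085
grasp_force: 60.2
```

Request:
send_rows(
  steps="-1 0 0 0 0 0 0.1;-1 0 0 0 0 0 0.1;-1 0 0 0 0 0 0.1;-1 0 0 0 0 0 0.1;-1 0 0 0 0 0 0.1",
)

```text
clock: 10.03
eef_pos: [0.4574, -0.0582, 0.2182]
tool_rot: [0.591, 0.807, -0.001, 0.002]
ft_force: [-0.6, 0.5, -0.4]
grip_width: 0.0085
grasp_force: 60.2
```

Request:
send_rows(
  steps="-1 0 0 0 0 0 0.1;-1 0 0 0 0 0 0.1;-1 0 0 0 0 0 0.1;-1 0 0 0 0 0 0.1;-1 0 0 0 0 0 0.1",
)

```text
clock: 10.45
eef_pos: [0.4574, -0.0582, 0.2182]
tool_rot: [0.373, 0.928, -0.001, 0.002]
ft_force: [0.3, -0.5, -0.7]
grip_width: 0.0086
grasp_force: 60.2
```

```bash
cat >> h.py <<'E'
def tool(yaw):
    from scipy.spatial.transform import Rotation as R
    o=get_obs();q=R.from_quat(o["tool_rot"]);d=R.from_euler('z',yaw)*R.from_matrix(np.diag([1,-1,-1.]))
    p=o["eef_pos"]-[.5422,.2275,0]
    print("t",o["clock"],"eef",o["eef_pos"].round(4),"rail",(p[:2]@[.9455,-.3256]).round(4),(p[:2]@[.3256,.9455]).round(4),"turn",(d*q.inv()).as_rotvec().round(4),"j",o["joint_pos"].round(2),"F",o["ft_force"].round(1))
E
python3 -c "
from h import *
tool(np.pi-.333)"
```

```text
t 10.45 eef [ 0.4574 -0.0582  0.2182] rail 0.0128 -0.2977 turn [0.0037 0.0041 0.4316] j [-0.12  0.15 -0.05  1.37 -0.    0.64] F [ 0.3 -0.5 -0.7]
```

Request:
send_rows(
  steps="-1 0.0046 0.0212 0 0 0 0.086;-1 0.0046 0.0212 0 0 0 0.086;-1 0.0046 0.0212 0 0 0 0.086;-1 0.0046 0.0212 0 0 0 0.086;-1 0.0046 0.0212 0 0 0 0.086",
)

```text
clock: 10.87
eef_pos: [0.4805, 0.049, 0.2182]
tool_rot: [0.167, 0.986, -0.001, 0.003]
ft_force: [1.0, 0.4, -1.2]
grip_width: 0.0087
grasp_force: 60.2
```

Request:
send_rows(
  steps="-1 0 0 -0.02 0.0037 0.0041 0;-1 0 0 -0.02 0 0 0;-1 0 0 -0.015 0 0 0;-1 0 0 -0.006 0 0 0;-1 0 0 0 0 0 0",
)

```text
clock: 11.28
eef_pos: [0.4789, 0.0479, 0.1551]
tool_rot: [0.169, 0.986, -0.0, -0.002]
ft_force: [1.0, -0.5, -1.5]
grip_width: 0.0086
grasp_force: 60.1
```

```bash
python3 - <<'E'
from h import *
tool(np.pi-.333)
c=frames("side",.168,.215);c2=frames("top",.1,.215);save("held2",np.hstack([cv2.resize(c["frame"][90:240,210:360],(400,400)),cv2.resize(c2["frame"][170:320,150:300],(400,400))]))
E
```

```text
t 11.2833 eef [0.4789 0.0479 0.1551] rail -0.0013 -0.1904 turn [ 0.0002 -0.0036  0.0065] j [ 0.1   0.23 -0.12  1.23  0.    0.44] F [ 1.  -0.5 -1.5]
side [295. 131.] 668 railx 0.0195 raily 0.0059 [83. 60.] 67.1 z [0.1725 0.183  0.206 ]
side [272. 191.] 472 railx -0.0008 raily -0.1910 [20. 86.] 72.2 z [0.1722 0.1849 0.2081]
top [526.  98.] 172 railx 0.5052 raily -0.5597 [77. 45.] 37.1 z [0.1004 0.1023 0.1111]
top [442. 164.] 121 railx 0.3037 raily -0.4429 [32. 11.] 71.7 z [0.1018 0.1142 0.1175]
top [278. 244.] 25 railx 0.0342 raily -0.1984 [ 3. 13.] 70.7 z [0.1064 0.1344 0.1787]
top [506. 249.] 141 railx 0.1836 raily -0.6128 [34. 12.] 35.3 z [0.1028 0.1146 0.1172]
top [265. 275.] 112 railx -0.0242 raily -0.1937 [12. 36.] 71.0 z [0.1043 0.1081 0.1874]
top [427. 317.] 94 railx 0.0064 raily -0.5118 [32.  9.] 70.5 z [0.1082 0.1146 0.1172]
```

View pics/held2.png

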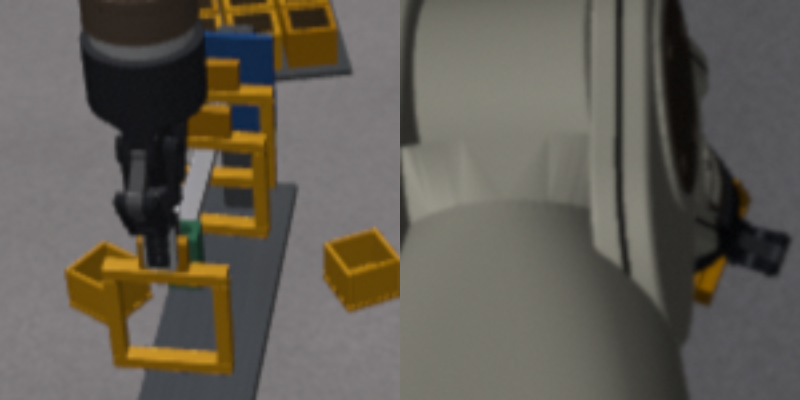

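Request:
send_rows(
  steps="-1 0.0046 0.0101 0.0015 0 0 0.006;-1 0.0036 0.0104 0 0 0 0;-1 0.0036 0.0104 0 0 0 0;-1 0.0036 0.0104 0 0 0 0;-1 0.0036 0.0104 0 0 0 0",
)

```text
clock: 11.8
eef_pos: [0.4991, 0.1011, 0.1572]
tool_rot: [0.166, 0.986, -0.0, -0.001]
ft_force: [0.7, 1.2, -1.4]
grip_width: 0.0087
grasp_force: 60.2
```

Request:
send_rows(
  steps="-1 0.0036 0.0104 0 0 0 0;-1 0.0036 0.0104 0 0 0 0;-1 0.0036 0.0104 0 0 0 0;-1 0.0036 0.0104 0 0 0 0;-1 0.0036 0.0104 0 0 0 0",
)

```text
clock: 12.22
eef_pos: [0.5167, 0.1527, 0.1568]
tool_rot: [0.166, 0.986, -0.0, -0.001]
ft_force: [-0.1, 0.7, -0.1]
grip_width: 0.0084
grasp_force: 60.2
```

Request:
send_rows(
  steps="-1 0 0 -0.002 0 0 0;-1 0 0 -0.002 0 0 0;-1 0 0 -0.0015 0 0 0;-1 0 0 0 0 0 0;-1 0 0 0 0 0 0",
)

```text
clock: 12.63
eef_pos: [0.516, 0.1509, 0.1512]
tool_rot: [0.166, 0.986, -0.001, -0.001]
ft_force: [-0.2, 0.8, -1.6]
grip_width: 0.0086
grasp_force: 60.2
```

```bash
python3 - <<'E'
from h import *
tool(np.pi-.333)
c=frames("side",.168,.215)
E
```

```text
t 12.6333 eef [0.516  0.1509 0.1512] rail 0.0002 -0.0809 turn [ 0.0006 -0.0029  0.0015] j [0.28 0.34 0.02 1.26 0.   0.62] F [-0.2  0.8 -1.6]
side [291. 142.] 928 railx 0.0043 raily -0.0226 [142.  86.] 68.0 z [0.1714 0.1816 0.2056]
```

Request:
send_rows(
  steps="-0.3 0 0 0 0 0 0;-0.3 0 0 0 0 0 0;-0.3 0 0 0 0 0 0;-0.3 0 0 0 0 0 0;-0.3 0 0 0 0 0 0",
)

```text
clock: 13.1
eef_pos: [0.5165, 0.1515, 0.1516]
tool_rot: [0.166, 0.986, -0.0, -0.001]
ft_force: [-0.7, -0.1, -0.0]
grip_width: 0.0297
grasp_force: 0.0
```

Request:
send_rows(
  steps="-0.3 0 0 0.01 0 0 0;-0.3 0 0 0.02 0 0 0;-0.3 0 0 0.02 0 0 0;-0.3 0 0 0.02 0 0 0;-0.3 0 0 0 0 0 0",
)

```text
clock: 13.52
eef_pos: [0.5189, 0.1523, 0.2267]
tool_rot: [0.166, 0.986, 0.002, 0.003]
ft_force: [0.1, -0.8, 0.2]
grip_width: 0.03
grasp_force: 0.0
```

```bash
python3 - <<'E'
from h import *
tool(np.pi-.333)
frames("top",.172,.19);frames("side",.172,.19)
E
```

```text
t 13.5167 eef [0.5189 0.1523 0.2267] rail 0.0024 -0.0787 turn [-0.0022  0.0061  0.0006] j [0.29 0.31 0.17 1.43 0.   0.62] F [ 0.1 -0.8  0.2]
top [217. 219.] 60 railx 0.0365 raily -0.0826 [15. 13.] 78.3 z [0.1767 0.1803 0.1831]
top [139. 234.] 46 railx -0.0383 raily 0.0383 [15.  9.] 65.6 z [0.1761 0.1806 0.1825]
top [173. 242.] 84 railx -0.0272 raily -0.0251 [14. 24.] 61.8 z [0.1746 0.1802 0.1829]
top [204. 251.] 149 railx -0.0234 raily -0.0827 [15. 38.] 70.0 z [0.1762 0.1806 0.1834]
side [298. 124.] 201 railx 0.0132 raily 0.0370 [18. 61.] 78.4 z [0.1732 0.181  0.1881]
side [289. 142.] 314 railx 0.0040 raily -0.0247 [22. 86.] 68.4 z [0.1737 0.1807 0.1876]
side [283. 158.] 344 railx 0.0015 raily -0.0818 [20. 85.] 72.6 z [0.1733 0.1808 0.1875]
```

Request:
send_rows(
  steps="0.41 -0.0019 -0.0048 0 0 0 0.105;0.41 -0.0019 -0.0048 0 0 0 0.105;0.41 -0.0019 -0.0048 0 0 0 0.105;0.41 -0.0019 -0.0048 0 0 0 0.105;0.41 -0.0019 -0.0048 0 0 0 0.105",
)

```text
clock: 14.03
eef_pos: [0.5059, 0.1272, 0.2201]
tool_rot: [-0.098, 0.995, -0.001, -0.002]
ft_force: [0.8, -0.3, 0.2]
grip_width: 0.0605
grasp_force: 0.0
```

Request:
send_rows(
  steps="0.41 -0.0019 -0.0048 0 0 0 0.105;0.41 -0.0019 -0.0048 0 0 0 0.105;0.41 -0.0019 -0.0048 0 0 0 0.105;0.41 -0.0019 -0.0048 0 0 0 0.105;0.41 -0.0019 -0.0048 0 0 0 0.105",
)

```text
clock: 14.45
eef_pos: [0.4964, 0.1032, 0.2201]
tool_rot: [-0.353, 0.936, -0.001, -0.002]
ft_force: [0.3, -0.3, 0.4]
grip_width: 0.0602
grasp_force: 0.0
```

Request:
send_rows(
  steps="0.41 0 0 0 0 0 0.105;0.41 0 0 0 0 0 0.105;0.41 0 0 0 0 0 0.105;0.41 0 0 0 0 0 0.105;0.41 0 0 0 0 0 0.1",
)

```text
clock: 14.87
eef_pos: [0.4965, 0.1034, 0.2201]
tool_rot: [-0.582, 0.813, -0.0, -0.002]
ft_force: [0.5, -1.0, -0.5]
grip_width: 0.0599
grasp_force: 0.0
```

Request:
send_rows(
  steps="0.41 0 0 -0.025 0 0 0;0.41 0 0 -0.025 0 0 0;0.41 0 0 -0.025 0 0 0;0.41 0 0 -0.018 0 0 0;0.41 0 0 -0.009 0 0 0",
)

```text
clock: 15.28
eef_pos: [0.4944, 0.103, 0.1156]
tool_rot: [-0.58, 0.815, 0.0, -0.004]
ft_force: [-0.6, -0.3, -0.4]
grip_width: 0.0603
grasp_force: 0.0
```

Request:
send_rows(
  steps="0.41 0 0 -0.006 0 0 0;0.41 0 0 -0.004 0 0 0;0.41 0 0 0 0 0 0;0.41 0 0 0 0 0 0;0.41 0 0 0 0 0 0",
)

```text
clock: 15.7
eef_pos: [0.4983, 0.1037, 0.1105]
tool_rot: [-0.58, 0.815, -0.001, 0.0]
ft_force: [0.1, -0.5, -0.0]
grip_width: 0.0602
grasp_force: 0.0
```

```bash
python3 - <<'E'
from h import *
tool(np.pi/2*3-.333)
c=frames("side",.172,.19);save("push",cv2.resize(c["frame"][80:240,200:400],(750,600)))
W=world(c);d=np.load("side0.npz");m=(c["range_z"]-d["range_z"]<-.01)&(c["frame"].max(-1)<90)
v,u=np.where(m);P=W[v,u];k=(P[:,2]<.24)&(P[:,2]>.1)
for lo in np.arange(.13,.24,.01):
    Q=P[(P[:,2]>lo)&(P[:,2]<=lo+.01)]
    if len(Q)>2:
        D=Q[:,:2]-[.5422,.2275];x=D@[.9455,-.3256];y=D@[.3256,.9455];print(round(lo,2),len(Q),x.min().round(3),x.max().round(3),y.min().round(3),y.max().round(3))
E
```

```text
t 15.7 eef [0.4983 0.1037 0.1105] rail -0.0012 -0.1313 turn [0.0018 0.0024 0.0014] j [ 0.21  0.31 -0.13  1.13 -0.   -1.03] F [ 0.1 -0.5 -0. ]
side [302. 125.] 133 railx 0.0250 raily 0.0371 [19. 38.] 83.9 z [0.1729 0.1804 0.1866]
side [300. 157.] 24 railx 0.0350 raily -0.0794 [ 8. 18.] 7.8 z [0.1798 0.182  0.1834]
side [273. 160.] 80 railx -0.0151 raily -0.0885 [ 9. 45.] 68.4 z [0.1731 0.1768 0.1824]
0.13 9 -0.033 0.044 -0.087 -0.077
0.14 10 -0.04 0.044 -0.085 -0.077
0.15 26 -0.043 0.044 -0.142 -0.074
0.16 65 -0.044 0.042 -0.144 -0.083
0.17 72 -0.045 0.043 -0.144 -0.085
0.18 61 -0.044 0.043 -0.143 -0.087
0.19 78 -0.38 0.055 -0.454 -0.125
0.2 261 -0.378 0.062 -0.455 -0.119
0.21 209 -0.374 0.062 -0.452 -0.115
0.22 324 -0.371 0.064 -0.45 -0.114
0.23 285 -0.368 0.065 -0.448 -0.121
```

View pics/push.png

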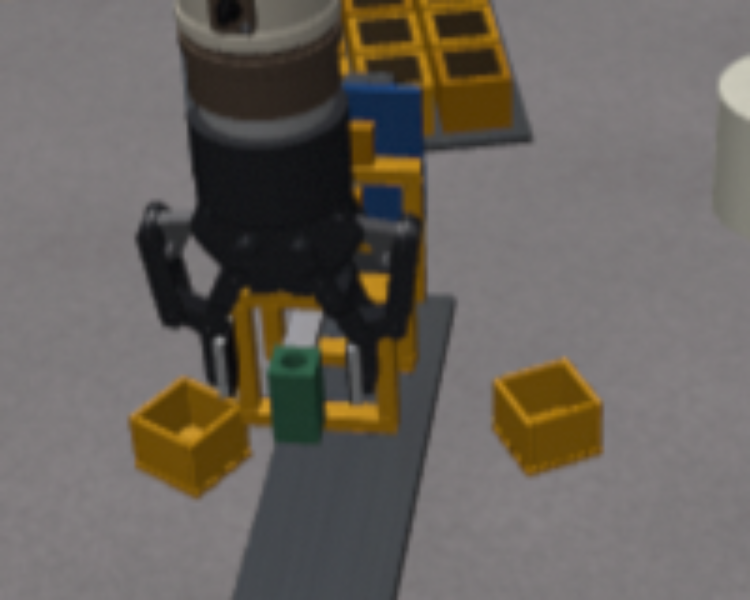

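Request:
send_rows(
  steps="0.41 0.0034 0.0062 0.006 0 0 0;0.41 0.0023 0.0066 0 0 0 0;0.41 0.0023 0.0066 0 0 0 0;0.41 0.0018 0.0052 0 0 0 0;0.41 0.0018 0.0052 0 0 0 0",
)

```text
clock: 16.17
eef_pos: [0.5093, 0.1343, 0.1154]
tool_rot: [-0.58, 0.815, -0.001, -0.0]
ft_force: [0.3, -0.8, 0.5]
grip_width: 0.0601
grasp_force: 0.0
```

Request:
send_rows(
  steps="0.41 0.0018 0.0052 0 0 0 0;0.41 0.0018 0.0052 0 0 0 0;0.41 0.0018 0.0052 0 0 0 0;0.41 0.0018 0.0052 0 0 0 0;0.41 0.0018 0.0052 0 0 0 0",
)

```text
clock: 16.58
eef_pos: [0.518, 0.1598, 0.1152]
tool_rot: [-0.58, 0.815, -0.001, -0.001]
ft_force: [-0.3, -1.1, -0.3]
grip_width: 0.0598
grasp_force: 0.4
```

```bash
python3 - <<'E'
from h import *
tool(np.pi/2*3-.333)
frames("side",.172,.21);frames("top",.172,.21)
E
```

```text
t 16.5833 eef [0.518  0.1598 0.1152] rail -0.0008 -0.0718 turn [ 0.0023 -0.0001  0.0015] j [ 0.3   0.37 -0.03  1.17 -0.   -0.94] F [-0.3 -1.1 -0.3]
side [302. 127.] 20 railx 0.0224 raily 0.0336 [ 6. 10.] 77.7 z [0.1732 0.1761 0.1816]
side [281. 146.] 419 railx -0.0014 raily -0.0503 [52. 82.] 56.4 z [0.1736 0.183  0.2054]
side [305. 152.] 16 railx 0.0437 raily -0.0656 [26.  4.] 80.5 z [0.1736 0.1782 0.1986]
```

Request:
send_rows(
  steps="0.41 0.0018 0.0052 0 0 0 0;0.41 0.0018 0.0052 0 0 0 0;0.41 0.0018 0.0052 0 0 0 0;0.41 0.0018 0.0052 0 0 0 0;0.41 0.0018 0.0052 0 0 0 0",
)

```text
clock: 17.1
eef_pos: [0.527, 0.1856, 0.1153]
tool_rot: [-0.579, 0.815, -0.001, -0.001]
ft_force: [-0.9, -1.8, -0.6]
grip_width: 0.0603
grasp_force: 0.9
```

Request:
send_rows(
  steps="0.41 0.0018 0.0052 0 0 0 0;0.41 0.0018 0.0052 0 0 0 0;0.41 0.0018 0.0052 0 0 0 0;0.41 0.0018 0.0052 0 0 0 0;0.41 0.0018 0.0052 0 0 0 0",
)

```text
clock: 17.52
eef_pos: [0.5361, 0.2119, 0.1153]
tool_rot: [-0.58, 0.815, -0.001, -0.001]
ft_force: [-0.1, -1.6, 0.3]
grip_width: 0.06
grasp_force: 0.8
```

Request:
send_rows(
  steps="0.41 0.0018 0.0052 0 0 0 0;0.41 0.0018 0.0052 0 0 0 0;0.41 0.0018 0.0052 0 0 0 0;0.41 0.0018 0.0052 0 0 0 0;0.41 0.0018 0.0052 0 0 0 0",
)

```text
clock: 17.93
eef_pos: [0.545, 0.2377, 0.1154]
tool_rot: [-0.58, 0.815, -0.001, -0.001]
ft_force: [-1.2, -2.7, -0.0]
grip_width: 0.0603
grasp_force: 1.4
```

Request:
send_rows(
  steps="0.41 0.0018 0.0052 0 0 0 0;0.41 0.0014 0.0042 0 0 0 0;0.41 0.001 0.0028 0 0 0 0;0.41 0.001 0.0028 0 0 0 0;0.41 0 0 0 0 0 0",
)

```text
clock: 18.35
eef_pos: [0.5504, 0.2532, 0.1154]
tool_rot: [-0.58, 0.815, -0.001, -0.0]
ft_force: [-0.1, -0.7, 0.3]
grip_width: 0.0607
grasp_force: 0.2
```

```bash
python3 - <<'E'
from h import *
tool(np.pi/2*3-.333)
frames("side",.172,.21);frames("top",.172,.21)
E
```

```text
t 18.35 eef [0.5504 0.2532 0.1154] rail -0.0006 0.027 turn [0.0013 0.0005 0.0009] j [ 0.43  0.49  0.16  1.24 -0.   -0.8 ] F [-0.1 -0.7  0.3]
side [289. 119.] 408 railx -0.0025 raily 0.0477 [51. 81.] 57.6 z [0.1745 0.1838 0.2057]
side [312. 124.] 22 railx 0.0447 raily 0.0385 [39.  4.] 72.3 z [0.1729 0.1794 0.1974]
```

Request:
send_rows(
  steps="0.41 0.001 0.0028 0 0 0 0;0.41 0.001 0.0028 0 0 0 0;0.41 0.001 0.0028 0 0 0 0;0.41 0.001 0.0028 0 0 0 0;0.41 0.0006 0.0019 0 0 0 0",
)

```text
clock: 18.87
eef_pos: [0.555, 0.2656, 0.1155]
tool_rot: [-0.58, 0.815, -0.001, -0.001]
ft_force: [-1.4, -2.8, 2.5]
grip_width: 0.0604
grasp_force: 1.8
```

Request:
send_rows(
  steps="0.41 0.0003 0.001 0 0 0 0;0.41 0.0003 0.001 0 0 0 0;0.41 0.0003 0.001 0 0 0 0;0.41 0 0 0 0 0 0;0.41 0 0 0 0 0 0",
)

```text
clock: 19.28
eef_pos: [0.5559, 0.2686, 0.1155]
tool_rot: [-0.58, 0.815, -0.001, -0.0]
ft_force: [-0.1, -2.1, 1.9]
grip_width: 0.0601
grasp_force: 1.5
```

Request:
send_rows(
  steps="0.41 0.0003 0.001 0 0 0 0;0.41 0.0003 0.001 0 0 0 0;0.41 0.0003 0.001 0 0 0 0;0.41 0 0 0 0 0 0;0.41 0 0 0 0 0 0",
)

```text
clock: 19.7
eef_pos: [0.5567, 0.2716, 0.1155]
tool_rot: [-0.58, 0.815, -0.001, -0.0]
ft_force: [-0.6, -3.7, 2.7]
grip_width: 0.06
grasp_force: 1.8
```

Request:
send_rows(
  steps="0.41 0.0003 0.001 0 0 0 0;0.41 0.0003 0.001 0 0 0 0;0.41 0 0 0 0 0 0;0.41 0 0 0 0 0 0;0.41 0 0 0 0 0 0",
)

```text
clock: 20.12
eef_pos: [0.5569, 0.2726, 0.1155]
tool_rot: [-0.579, 0.815, -0.002, -0.001]
ft_force: [-2.6, -5.7, 4.5]
grip_width: 0.0603
grasp_force: 3.3
```

```bash
python3 - <<'E'
from h import *
tool(np.pi/2*3-.333)
frames("side",.197,.21);frames("top",.172,.21)
E
```

```text
t 20.1167 eef [0.5569 0.2726 0.1155] rail -0.0007 0.0474 turn [ 0.0038 -0.0002  0.0021] j [ 0.46  0.52  0.21  1.26 -0.   -0.78] F [-2.6 -5.7  4.5]
side [293. 108.] 90 railx 0.0005 raily 0.0668 [20. 33.] 71.4 z [0.1978 0.2027 0.2074]
top [139. 210.] 36 railx 0.0029 raily 0.0573 [ 2. 33.] 70.5 z [0.1725 0.1765 0.1804]
```

Request:
send_rows(
  steps="0.41 0.0003 0.001 0 0 0 0;0.41 0.0003 0.001 0 0 0 0;0.41 0 0 0 0 0 0;0.41 0 0 0 0 0 0;0.41 -0.001 -0.0028 0 0 0 0",
)

```text
clock: 20.63
eef_pos: [0.5567, 0.2725, 0.1154]
tool_rot: [-0.579, 0.815, -0.001, -0.001]
ft_force: [-0.2, 1.0, -1.3]
grip_width: 0.0602
grasp_force: 0.0
```

Request:
send_rows(
  steps="0.41 -0.002 -0.0057 0 0 0 0;0.41 -0.004 -0.0115 0 0 0 0;0.41 -0.006 -0.0174 0 0 0 0;0.41 -0.006 -0.0174 0.02 0 0 0;0.41 -0.006 -0.0174 0.03 0 0 0",
)

```text
clock: 21.05
eef_pos: [0.5299, 0.2028, 0.1619]
tool_rot: [-0.58, 0.814, 0.001, -0.004]
ft_force: [0.3, 0.2, 0.1]
grip_width: 0.0604
grasp_force: 0.0
```

Request:
send_rows(
  steps="0.41 -0.006 -0.0174 0.03 0 0 0;0.41 -0.006 -0.0174 0 0 0 0;0.41 -0.006 -0.0174 0 0 0 0;0.41 -0.006 -0.0174 0 0 0 0;0.41 0 0 0 0 0 0",
)

```text
clock: 21.47
eef_pos: [0.508, 0.1321, 0.1957]
tool_rot: [-0.579, 0.815, -0.001, -0.0]
ft_force: [-1.4, -0.4, 0.2]
grip_width: 0.0601
grasp_force: 0.0
```

```bash
python3 - <<'E'
from h import *
tool(np.pi/2*3-.333)
frames("side",.19,.21);frames("side",.172,.19);frames("top",.19,.21);c=frames("top",.172,.188)
E
```

```text
t 21.4667 eef [0.508  0.1321 0.1957] rail -0.0013 -0.1014 turn [0.0017 0.0005 0.0034] j [ 0.26  0.29  0.07  1.35 -0.   -0.98] F [-1.4 -0.4  0.2]
side [299. 104.] 79 railx 0.0117 raily 0.0806 [17. 42.] 2.5 z [0.1957 0.204  0.2071]
side [281. 116.] 162 railx -0.0223 raily 0.0730 [37. 40.] 68.6 z [0.1734 0.1808 0.1841]
side [312. 116.] 78 railx 0.0397 raily 0.0794 [47. 14.] 63.3 z [0.1734 0.1805 0.1838]
```

Request:
send_rows(
  steps="0 0.0123 -0.0274 0 0 0 0;0 0.0123 -0.0274 0 0 0 0;0 0.0123 -0.0274 0 0 0 0;0 0.0123 -0.0274 0 0 0 0;0 0.0123 -0.0274 0 0 0 0",
)

```text
clock: 22.08
eef_pos: [0.5714, -0.0032, 0.195]
tool_rot: [-0.58, 0.814, -0.001, -0.0]
ft_force: [1.9, -0.6, -0.7]
grip_width: 0.0426
grasp_force: 0.0
```

Request:
send_rows(
  steps="0 0.0123 -0.0274 0 0 0 0;0 0.0123 -0.0274 0 0 0 0;0 0.0123 -0.0274 0 0 0 0;0 0.0123 -0.0274 0 0 0 0;0 0.0123 -0.0274 0 0 0 0",
)

```text
clock: 22.5
eef_pos: [0.6331, -0.1405, 0.1947]
tool_rot: [-0.58, 0.814, -0.001, -0.0]
ft_force: [-0.3, -0.2, 0.2]
grip_width: 0.0423
grasp_force: 0.0
```

Request:
send_rows(
  steps="0 0 0 -0.02 0 0 0;0 0 0 -0.02 0 0 0;0 0 0 -0.02 0 0 0;0 0 0 -0.01 0 0 0;0 0 0 0 0 0 0",
)

```text
clock: 22.92
eef_pos: [0.6302, -0.1389, 0.1215]
tool_rot: [-0.58, 0.815, 0.002, -0.003]
ft_force: [0.9, -0.4, 0.5]
grip_width: 0.0428
grasp_force: 0.0
```

```bash
python3 - <<'E'
from h import *
tool(np.pi/2*3-.333)
frames("side",.195,.21);frames("top",.195,.21);frames("side",.172,.19);c=frames("top",.172,.188)
for n in("side","top"):
    c=camera(n);W=world(c);hsv=cv2.cvtColor(c["frame"],cv2.COLOR_RGB2HSV);m=((hsv[...,0]<6)|(hsv[...,0]>174))&(hsv[...,1]>150)&(W[...,2]>.04)&(W[...,2]<.1)&(abs(W[...,0]-.63)<.05)
    if m.sum():print(n,m.sum(),np.nanmin(W[m],0).round(4),np.nanmax(W[m],0).round(4))
E
```

```text
t 22.9167 eef [ 0.6302 -0.1389  0.1215] rail 0.2025 -0.3178 turn [ 0.0004 -0.006   0.0002] j [-0.22  0.57  0.31  1.31 -0.   -1.45] F [ 0.9 -0.4  0.5]
side [294. 105.] 214 railx 0.0024 raily 0.0782 [42. 36.] 70.6 z [0.1965 0.2032 0.2067]
top [123. 204.] 434 railx 0.0020 raily 0.0777 [40. 37.] 71.6 z [0.1974 0.204  0.2065]
side [295. 115.] 445 railx 0.0022 raily 0.0772 [49. 89.] 69.0 z [0.1742 0.1813 0.1874]
top [129. 208.] 765 railx 0.0014 raily 0.0776 [44. 89.] 70.3 z [0.1757 0.1806 0.1833]
side 134 [ 0.6233 -0.1514  0.0445] [ 0.6395 -0.1342  0.0758]
```

Request:
send_rows(
  steps="0 0.001 -0.003 -0.03 0 0 0;0 0 0 -0.03 0 0 0;0 0 0 -0.02 0 0 0;0 0 0 -0.01 0 0 0;0 0 0 0 0 0 0",
)

```text
clock: 23.63
eef_pos: [0.631, -0.1429, 0.0332]
tool_rot: [-0.58, 0.815, 0.001, -0.002]
ft_force: [-1.0, 0.9, -0.6]
grip_width: 0.0428
grasp_force: 0.0
```

```bash
python3 - <<'E'
from h import *
tool(np.pi/2*3-.333)
c=camera("side");save("pin",cv2.resize(c["frame"][220:350,300:470],(785,600)))
E
```

```text
t 23.6333 eef [ 0.631  -0.1429  0.0332] rail 0.2046 -0.3213 turn [ 0.0013 -0.0039  0.0013] j [-0.22  0.64  0.18  1.12 -0.   -1.46] F [-1.   0.9 -0.6]
```

View pics/pin.png

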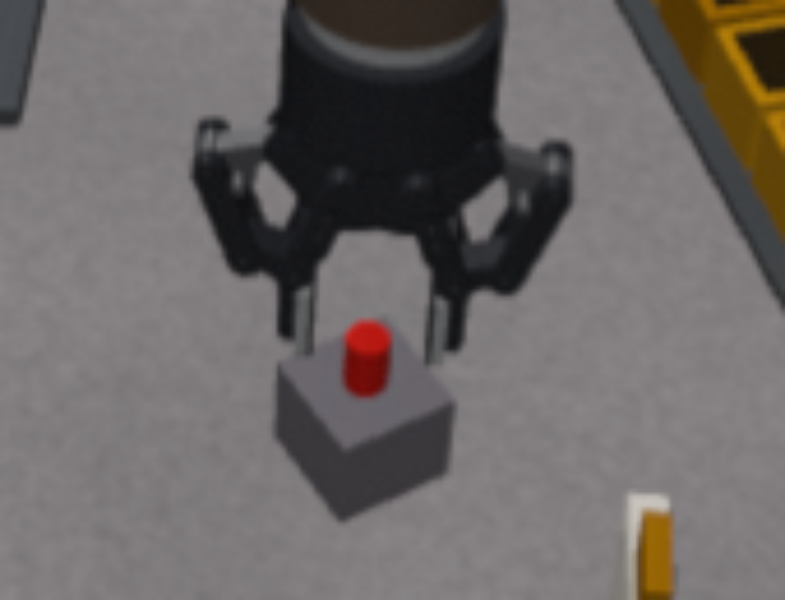

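Request:
send_rows(
  steps="0 0 0.001 -0.008 0 0 0;0 0 0 -0.007 0 0 0;0 0 0 0 0 0 0;-1 0 0 0 0 0 0;-1 0 0 0 0 0 0",
)

```text
clock: 24.1
eef_pos: [0.6331, -0.1424, 0.021]
tool_rot: [-0.58, 0.815, -0.001, -0.0]
ft_force: [-1.2, -0.5, 0.0]
grip_width: 0.0196
grasp_force: 0.2
```

Request:
send_rows(
  steps="-1 0 0 0 0 0 0;-1 0 0 0 0 0 0;-1 0 0 0 0 0 0;-1 0 0 0 0 0 0;-1 0 0 0 0 0 0",
)

```text
clock: 24.52
eef_pos: [0.6334, -0.1425, 0.0212]
tool_rot: [-0.58, 0.815, -0.002, -0.0]
ft_force: [-0.6, -0.2, 3.2]
grip_width: 0.0156
grasp_force: 58.7
```

```bash
python3 -c "
from h import *
tool(np.pi/2*3-.333)"
```

```text
t 24.5167 eef [ 0.6334 -0.1425  0.0212] rail 0.2067 -0.3201 turn [0.0026 0.0018 0.0014] j [-0.22  0.65  0.17  1.09 -0.   -1.46] F [-0.6 -0.2  3.2]
```

Request:
send_rows(
  steps="-1 0 0 0.01 0 0 0;-1 0 0 0.02 0 0 0;-1 0 0 0.03 0 0 0;-1 0 0 0.03 0 0 0;-1 0 0 0.03 0 0 0",
)

```text
clock: 24.93
eef_pos: [0.632, -0.1422, 0.1414]
tool_rot: [-0.58, 0.815, -0.0, -0.001]
ft_force: [1.5, -0.2, -0.1]
grip_width: 0.0152
grasp_force: 58.6
```

Request:
send_rows(
  steps="-1 0 0 0.03 0 0 0;-1 0 0 0.025 0 0 0;-1 0 0 0.009 0 0 0;-1 0 0 0 0 0 0;-1 0 0 0 0 0 0",
)

```text
clock: 25.35
eef_pos: [0.6325, -0.1423, 0.2036]
tool_rot: [-0.58, 0.815, -0.001, -0.001]
ft_force: [0.0, 0.0, -0.0]
grip_width: 0.0152
grasp_force: 58.6
```

Request:
send_rows(
  steps="-1 -0.0134 0.0245 0 0 0 0;-1 -0.0134 0.0245 0 0 0 0;-1 -0.0134 0.0245 0 0 0 0;-1 -0.0134 0.0245 0 0 0 0;-1 -0.0134 0.0245 0 0 0 0",
)

```text
clock: 25.77
eef_pos: [0.5631, -0.0189, 0.201]
tool_rot: [-0.579, 0.815, 0.001, -0.003]
ft_force: [-0.2, 0.1, -1.4]
grip_width: 0.0155
grasp_force: 58.7
```

Request:
send_rows(
  steps="-1 -0.0134 0.0245 0 0 0 0;-1 -0.0134 0.0245 0 0 0 0;-1 -0.0134 0.0245 0 0 0 0;-1 -0.0134 0.0245 0 0 0 0;-1 -0.0134 0.0245 0 0 0 0",
)

```text
clock: 26.18
eef_pos: [0.4961, 0.1033, 0.2014]
tool_rot: [-0.58, 0.815, 0.0, -0.003]
ft_force: [0.6, -0.2, -0.9]
grip_width: 0.0152
grasp_force: 58.7
```

Request:
send_rows(
  steps="-1 0 0 0 0 0 0;-1 0 0 0 0 0 0;-1 0 0 0 0 0 0;-1 0 0 0 0 0 0;-1 0 0 0 0 0 0",
)

```text
clock: 26.6
eef_pos: [0.4989, 0.1017, 0.2036]
tool_rot: [-0.579, 0.815, -0.001, -0.001]
ft_force: [-0.4, 0.1, -0.3]
grip_width: 0.0153
grasp_force: 58.8
```

```bash
cat > pin.py <<'E'
from h import *
tool(np.pi/2*3-.333)
c=camera("side");W=world(c);hsv=cv2.cvtColor(c["frame"],cv2.COLOR_RGB2HSV)
near=(abs(W[...,0]-.5)<.06)&(abs(W[...,1]-.09)<.06)
for n,m in(("red",((hsv[...,0]<6)|(hsv[...,0]>174))&(hsv[...,1]>150)&near),
           ("green",(hsv[...,0]>55)&(hsv[...,0]<95)&(hsv[...,1]>80)&near&(W[...,2]>.165)),
           ("shaft",near&(W[...,2]>.172)&(W[...,2]<.232)&(abs(W[...,0]-.5)<.012)&(hsv[...,1]<90))):
    P=W[m]
    if len(P):print(n,len(P),np.nanmin(P,0).round(4),np.nanmedian(P,0).round(4),np.nanmax(P,0).round(4),"px",np.argwhere(m).min(0),np.argwhere(m).max(0))
for v in range(150,190,2):
    u=np.where(near[v]&(W[v,:,2]>.172))[0]
    if len(u):print(v,u.min(),u.max(),W[v,u].min(0).round(4),W[v,u].max(0).round(4),c["frame"][v,int(u.mean())])
save("sock",cv2.resize(c["frame"][110:200,220:340],(800,600)))
E
python3 pin.py
```

```text
t 26.6 eef [0.4989 0.1017 0.2036] rail 0.0 -0.133 turn [ 0.0027 -0.001   0.003 ] j [ 0.2   0.26  0.05  1.36 -0.   -1.03] F [-0.4  0.1 -0.3]
red 129 [0.4624 0.0905 0.2276] [0.4972 0.0974 0.2477] [0.505  0.1124 0.3948] px [ 72 246] [153 279]
green 112 [0.4864 0.0888 0.1651] [0.4997 0.0995 0.1705] [0.5141 0.1163 0.1745] px [173 272] [182 285]
shaft 85 [0.4884 0.0971 0.1721] [0.5002 0.1018 0.2039] [0.5119 0.1494 0.2252] px [154 272] [176 283]
150 271 280 [0.491  0.0946 0.2333] [0.5067 0.102  0.2366] [108  13   9]
152 272 279 [0.4923 0.0914 0.2298] [0.5048 0.0997 0.2351] [108   9   5]
154 274 278 [0.4959 0.0994 0.2197] [0.5037 0.1062 0.2252] [94 66 67]
156 275 278 [0.497  0.0977 0.2161] [0.5032 0.105  0.222 ] [85 85 86]
158 275 278 [0.4969 0.0971 0.2149] [0.5024 0.101  0.2176] [87 85 86]
160 275 278 [0.4965 0.0997 0.21  ] [0.5021 0.1011 0.2114] [86 84 86]
162 275 285 [0.4964 0.0985 0.1721] [0.5201 0.1451 0.2077] [151 150 155]
164 275 282 [0.4963 0.0975 0.173 ] [0.5133 0.1376 0.204 ] [79 77 79]
166 275 284 [0.496  0.098  0.1723] [0.516  0.1325 0.1991] [107 106 110]
168 282 282 [0.5111 0.1249 0.1728] [0.5111 0.1249 0.1728] [150 149 152]
170 276 282 [0.4987 0.1193 0.1723] [0.5101 0.1205 0.1739] [153 152 157]
172 276 284 [0.4978 0.1102 0.1726] [0.5125 0.1147 0.1737] [111 125 118]
174 273 284 [0.4913 0.1063 0.172 ] [0.5117 0.1113 0.1727] [35 70 52]
176 272 283 [0.4884 0.0985 0.173 ] [0.5086 0.1045 0.1736] [25 49 37]
178 273 283 [0.4894 0.0945 0.172 ] [0.5078 0.0991 0.1724] [40 76 58]
180 282 282 [0.5049 0.0888 0.1721] [0.5049 0.0888 0.1721] [38 73 55]
```

View pics/sock.png

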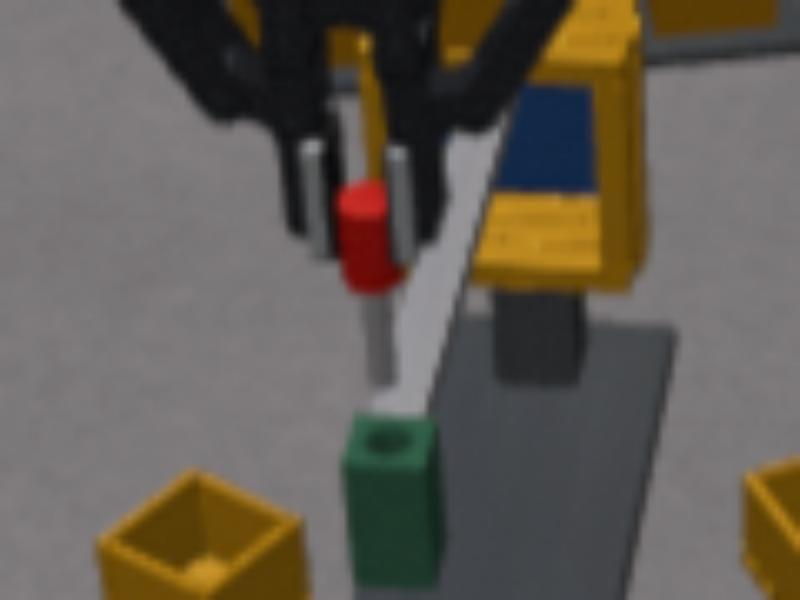

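```bash
python3 - <<'E'
from h import *
c=camera("side");f=cv2.resize(c["frame"],None,fx=1,fy=1);K=c["camera_matrix"];E=c["extrinsics"]
def rayf(u,v,h):
    p=cv2.undistortPoints(np.array([[[u,v]]],float),K,np.array([c["k1"],0,0,0,0]))[0,0]
    d=np.array([*p,1])@E[:3,:3];o=-E[:3,3]@E[:3,:3];return (o+d*(h-o[2])/d[2]).round(4)
for v in range(154,180): print(v,f[v,270:290].astype(int).mean(-1).round().astype(int))
print("foot",rayf(277,167.5,.1914+0),"hole",rayf(278.2,176,.170))
for v,h in((156,.2205),(160,.211),(164,.2015)):print("shaft",rayf(276.5,v,h))
E
```

```text
154 [122 123 123 114  89  80  77  72  86 120 121 150 151 150 149 149 149 145
 102  80]
155 [124 123 124 121 100  88  85  77  89 124 136 150 150 150 149 150 150 146
  79  83]
156 [123 124 124 121  99  88  86  78  84 126 148 151 151 150 150 149 151 142
  70  89]
157 [122 123 124 122 104  87  86  77  81 127 155 152 150 151 149 150 147 119
  66  82]
158 [123 125 126 123 108  88  85  78  82 131 154 152 151 150 150 149 144  90
  64  72]
159 [124 124 127 125 110  88  85  78  84 133 152 152 151 150 149 151 144  73
  65  74]
160 [123 124 126 126 117  88  87  80  82 130 152 152 151 151 150 150 136  69
  68  74]
161 [124 124 125 125 121  89  87  80  83 130 152 152 151 149 150 147 114  66
  71  75]
162 [124 125 124 123 121  88  87  81  81 122 152 152 151 150 152 149  87  64
  73  75]
163 [125 126 123 124 121  91  87  81  79 114 152 153 151 150 151 145  70  65
  73  73]
164 [127 126 125 125 120  93  87  82  79 114 152 153 151 151 149 130  68  70
  73  73]
165 [127 125 125 124 120  98  88  81  76 105 152 153 151 152 145 102  66  71
  73  73]
166 [129 126 126 125 120 101  88  81  76 101 151 152 151
[... 604 characters left out ...]
6  76  75  70  63  71  72
  71  71]
174 [123 121 107  76  71  63  55  52  52  52  56  65  71  72  67  52  71  72
  71  72]
175 [125 122  95  73  65  49  40  41  43  45  47  55  68  71  62  45  72  72
  71  71]
176 [128 122  83  70  61  41  35  37  41  41  43  51  69  71  58  41  70  74
  71  71]
177 [126 113  76  71  66  51  42  39  40  45  54  64  73  71  49  38  65  72
  71  71]
178 [120  97  73  72  72  67  62  55  58  63  68  73  75  69  38  36  62  72
  71  71]
179 [118  80  60  62  65  64  64  63  64  67  68  70  72  63  33  35  63  72
  71  71]
foot [0.4993 0.1038 0.1914] hole [0.5003 0.1055 0.17  ]
shaft [0.4998 0.0995 0.2205]
shaft [0.4993 0.1004 0.211 ]
shaft [0.4987 0.1011 0.2015]
```

Request:
send_rows(
  steps="-1 0.0005 0.0006 -0.006 -0.002 0 0;-1 0 0 -0.006 0 0 0;-1 0 0 -0.006 0 0 0;-1 0 0 -0.004 0 0 0;-1 0 0 -0.003 0 0 0",
)

```text
clock: 27.12
eef_pos: [0.4987, 0.1031, 0.1783]
tool_rot: [-0.58, 0.815, -0.002, -0.002]
ft_force: [-0.0, 0.1, -0.5]
grip_width: 0.0151
grasp_force: 58.8
```

Request:
send_rows(
  steps="-1 0 0 -0.002 0 0 0;-1 0 0 -0.002 0 0 0;-1 0 0 0 0 0 0;-1 0 0 0 0 0 0;-1 0 0 0 0 0 0",
)

```text
clock: 27.53
eef_pos: [0.4994, 0.1033, 0.1757]
tool_rot: [-0.58, 0.815, -0.002, -0.001]
ft_force: [-0.6, 0.1, 0.1]
grip_width: 0.0154
grasp_force: 58.8
```

```bash
python3 pin.py
```

```text
t 27.5333 eef [0.4994 0.1033 0.1757] rail 0.0 -0.1313 turn [0.0042 0.0008 0.0013] j [ 0.21  0.27 -0.01  1.29 -0.   -1.03] F [-0.6  0.1  0.1]
red 124 [0.4644 0.0928 0.1999] [0.4975 0.0989 0.2198] [0.5053 0.114  0.3989] px [ 69 247] [165 280]
green 90 [0.4868 0.0882 0.1653] [0.4989 0.0979 0.1709] [0.5141 0.1167 0.174 ] px [173 272] [182 285]
shaft 100 [0.4882 0.0871 0.1722] [0.5019 0.1006 0.1917] [0.5116 0.1325 0.2319] px [148 270] [178 283]
150 264 287 [0.4789 0.09   0.2254] [0.5195 0.1124 0.2409] [195  48  44]
152 264 287 [0.4783 0.0859 0.2255] [0.5193 0.1055 0.2374] [195  43  37]
154 264 287 [0.4779 0.0876 0.2234] [0.5184 0.1053 0.2309] [167  32  26]
156 265 286 [0.4794 0.0884 0.219 ] [0.5162 0.1062 0.227 ] [111   9   4]
158 268 285 [0.4839 0.0882 0.2148] [0.5142 0.1033 0.2224] [110  13   9]
160 268 285 [0.4833 0.0891 0.1725] [0.5213 0.1497 0.2177] [110  11   9]
162 273 285 [0.4923 0.0965 0.1721] [0.5198 0.1452 0.209 ] [96  9  7]
164 273 284 [0.4924 0.0966 0.1722] [0.5172 0.1377 0.2042] [102  10   6]
166 276 284 [0.4976 0.1002 0.1723] [0.5158 0.1325 0.1969] [93 85 87]
168 276 284 [0.4972 0.1024 0.1722] [0.5148 0.1262 0.1916] [91 90 92]
170 276 282 [0.4968 0.0997 0.1728] [0.51   0.1186 0.1884] [81 80 81]
172 273 282 [0.4922 0.1005 0.1724] [0.509  0.1162 0.1838] [81 86 84]
174 276 284 [0.4965 0.1022 0.1727] [0.5116 0.106  0.1769] [73 73 73]
176 272 282 [0.4884 0.0993 0.1726] [0.5068 0.1045 0.1751] [58 64 61]
178 274 283 [0.4912 0.0934 0.1723] [0.5076 0.0982 0.1734] [71 89 80]
180 283 283 [0.5067 0.0882 0.1722] [0.5067 0.0882 0.1722] [33 63 48]
```

Request:
send_rows(
  steps="-1 0 -0.0004 -0.005 0.004 0 0;-1 0 0 -0.005 0 0 0;-1 0 0 -0.005 0 0 0;-1 0 0 -0.004 0 0 0;-1 0 0 0 0 0 0",
)

```text
clock: 28.0
eef_pos: [0.4984, 0.1026, 0.155]
tool_rot: [-0.58, 0.815, 0.0, -0.001]
ft_force: [-0.5, -0.3, -0.5]
grip_width: 0.0151
grasp_force: 58.8
```

Request:
send_rows(
  steps="-1 0 0 -0.003 0 0 0;-1 0 0 -0.003 0 0 0;-1 0 0 -0.002 0 0 0;-1 0 0 -0.001 0 0 0;-1 0 0 0 0 0 0",
)

```text
clock: 28.42
eef_pos: [0.4991, 0.1028, 0.1471]
tool_rot: [-0.58, 0.815, -0.0, -0.0]
ft_force: [0.4, -0.2, 0.4]
grip_width: 0.0154
grasp_force: 58.8
```

Request:
send_rows(
  steps="-1 0 0 -0.001 0 0 0;-1 0 0 0 0 0 0;-1 0 0 0 0 0 0;-1 0 0 0 0 0 0;-1 0 0 0 0 0 0",
)

```text
clock: 28.83
eef_pos: [0.4994, 0.1029, 0.1465]
tool_rot: [-0.58, 0.815, -0.0, 0.0]
ft_force: [-0.2, 0.5, 1.0]
grip_width: 0.0152
grasp_force: 58.8
```

```bash
python3 pin.py | head -3
```

```text
t 28.8333 eef [0.4994 0.1029 0.1465] rail 0.0001 -0.1318 turn [0.0002 0.0005 0.0014] j [ 0.2   0.29 -0.07  1.22 -0.   -1.03] F [-0.2  0.5  1. ]
red 117 [0.4627 0.0896 0.1716] [0.497  0.098  0.1906] [0.5044 0.1109 0.395 ] px [ 71 246] [177 281]
green 54 [0.4866 0.0893 0.165 ] [0.4994 0.0953 0.1704] [0.5129 0.1041 0.1747] px [175 272] [182 285]
```

Press until contact.

Request:
send_rows(
  steps="-1 0 0 -0.001 0 0 0;-1 0 0 -0.001 0 0 0;-1 0 0 0 0 0 0;-1 0 0 0 0 0 0;-1 0 0 0 0 0 0",
)

```text
clock: 29.3
eef_pos: [0.4996, 0.103, 0.1461]
tool_rot: [-0.58, 0.815, -0.001, 0.001]
ft_force: [-3.2, -0.8, 8.2]
grip_width: 0.0152
grasp_force: 59.7
```

Seated (8 N up, motion stopped). Release and retreat.

Request:
send_rows(
  steps="-0.2 0 0 0 0 0 0;-0.2 0 0 0 0 0 0;-0.2 0 0 0 0 0 0;-0.2 0 0 0 0 0 0;-0.2 0 0 0 0 0 0",
)

```text
clock: 29.72
eef_pos: [0.4992, 0.1028, 0.1441]
tool_rot: [-0.58, 0.815, -0.0, -0.0]
ft_force: [-0.5, -0.4, -0.9]
grip_width: 0.034
grasp_force: 0.0
```

Request:
send_rows(
  steps="-0.2 0 0 0.01 0 0 0;-0.2 0 0 0.02 0 0 0;-0.2 0 0 0.03 0 0 0;-0.2 0 -0.02 0.03 0 0 0;-0.2 0 -0.04 0 0 0 0",
)

```text
clock: 30.13
eef_pos: [0.5029, 0.0455, 0.2412]
tool_rot: [-0.582, 0.813, -0.003, 0.005]
ft_force: [1.8, -0.6, 0.8]
grip_width: 0.0343
grasp_force: 0.0
```

Request:
send_rows(
  steps="-0.2 0 -0.04 0 0 0 0;-0.2 0 -0.04 0 0 0 0;-0.2 0 -0.04 0 0 0 0;-0.2 0 -0.02 0 0 0 0;-0.2 0 0 0 0 0 0",
)

```text
clock: 30.55
eef_pos: [0.4992, -0.1012, 0.2351]
tool_rot: [-0.577, 0.817, -0.001, -0.0]
ft_force: [-0.1, 0.2, 0.4]
grip_width: 0.0342
grasp_force: 0.0
```

```bash
python3 pin.py | head -3; python3 - <<'E'
from h import *
frames("top",.195,.21);frames("side",.195,.21);c=frames("top",.172,.188)
E
```

```text
t 30.55 eef [ 0.4992 -0.1012  0.2351] rail 0.0664 -0.3248 turn [0.0018 0.001  0.0074] j [-0.2   0.25  0.11  1.44 -0.   -1.43] F [-0.1  0.2  0.4]
red 3 [0.492  0.0974 0.1748] [0.4923 0.1033 0.1966] [0.5065 0.1047 0.1978] px [165 273] [176 282]
green 11 [0.5082 0.0967 0.1652] [0.5111 0.1021 0.1699] [0.5144 0.1126 0.1729] px [173 283] [179 285]
top [123. 204.] 440 railx 0.0019 raily 0.0771 [40. 37.] 72.0 z [0.1969 0.2041 0.2067]
top [129. 208.] 762 railx 0.0018 raily 0.0778 [45. 89.] 71.5 z [0.1757 0.1806 0.1836]
```

View pics/sock.png

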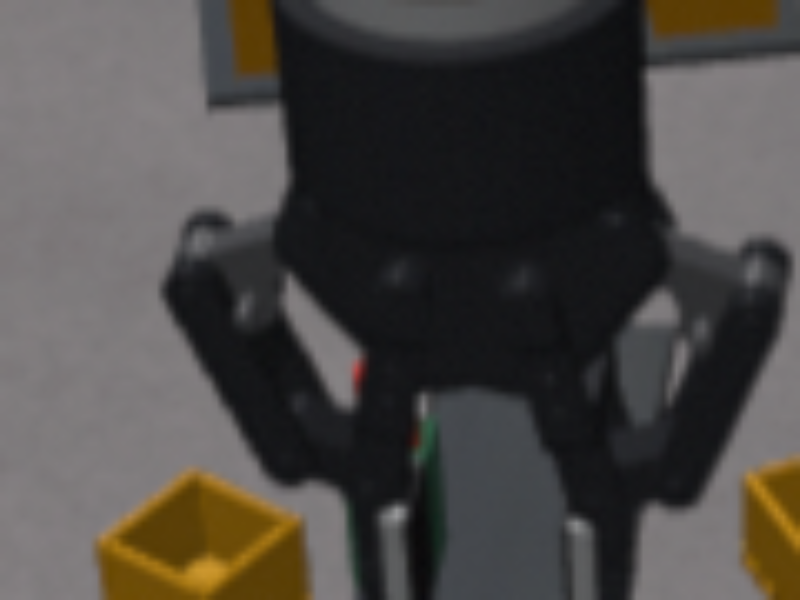

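The gripper hides the socket in the side view, so I'll check the pin from the top view numerically.

```bash
python3 - <<'E'
from h import *
c=camera("top");W=world(c);hsv=cv2.cvtColor(c["frame"],cv2.COLOR_RGB2HSV)
m=((hsv[...,0]<6)|(hsv[...,0]>174))&(hsv[...,1]>150)&(abs(W[...,0]-.5)<.05)&(abs(W[...,1]-.1)<.05)
P=W[m];T=P[P[:,2]>.185];print(m.sum(),np.percentile(P[:,2],[5,50,95]).round(4),"top face centre",((T.min(0)+T.max(0))/2).round(4),"tilt slope",np.linalg.lstsq(np.c_[T[:,:2],np.ones(len(T))],T[:,2],rcond=None)[0].round(3))
d=np.load("top0.npz");dd=np.abs(c["range_z"]-d["range_z"])>.01
for n,(u,v) in dict(tin=(368,286),c0=(182,279),c1=(203,182)).items():print(n,dd[v-18:v+18,u-18:u+18].mean().round(3))
E
```

```text
96 [0.1825 0.1962 0.1988] top face centre [0.4993 0.102  0.1925] tilt slope [0.089 0.211 0.13 ]
tin 1.0
c0 0.008
c1 0.005
```

```bash
python3 -c "
from workcell import *
print(job_done())"
```

```text
the job is handed in; nothing more can be done
None
```

I handed the job in at about 31 s of the 72 s allowed: the yellow frame is hung and let go, the row of three is closed against the blue stop, and the pin is pressed home in the green socket. The last camera check put the row and the pin head where they should be and showed both casings unmoved; the arm hid the tin, so I could not check that one. The hand-in returned no verdict.

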